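# Load the specimen carousel, latch the window and start the run

### The arm

A 6-joint arm with a two-finger parallel gripper is mounted at the origin on the work surface. World frame = base frame: x ahead of the robot, y to its left, z up, the work surface at z = 0. Lengths are in m, angles in rad, forces in N, time in s.
With the tool pointing down it reaches from about 0.425 to 0.925 m from the base axis. Payload 12.5 kg.
Tool frame: the origin (TCP) lies on the centre line of the jaws, within the pads' length; the fingertips stand 25 mm ahead of it and the grasp point (between the pads) lies 6 mm ahead of it; z points along the fingers, y is the direction in which the jaws open and shut (so a half turn about z gives the same grasp; the last joint's range is limited). The gripper opens to 85 mm and grips with 20 to 120 N. Pads are 22 mm wide; open, the fingers measure 114 mm over their backs; the gripper's body (76 mm by 85 mm) begins 54 mm behind the grasp point. The pads swing forward as they close: fully open they stand 13 mm farther back than shut.
Start: joints at [-1.351, 0.491, 1.559, -0, 1.092, -0.106], TCP at [0.2, -0.592, 0.225] pointing down, gripper open.
Joint ranges: [-3.1, 3.1], [-0.84, 2.19], [0.05, 2.79], [-1.13, 4.28], [0.06, 2.93], [-2.69, 2.69]. Speed limits (rad/s): [2.22, 2.22, 2.79, 3.14, 3.14, 3.14].

### API

Orientations are given as a unit quaternion [w, x, y, z].
In Python, from station import get_obs, read_camera, camera_model, job_done gives the robot as it stands. The module is installed in compiled form; this text tells all that it offers.
- The arm moves only by the tool drive_tool, never from a script. Its argument "moves" is a list of rows, each an object with "fingers": the opening in per cent of the stroke, from 0 (shut) to 100 (fully open); "delta_pos": the shift along the world's x, y, z in m, a list of three; "roll": the turn about the world's z in rad. In form: [{"fingers": fingers, "delta_pos": [x, y, z], "roll": roll}, ...]. A call has 1 to 12 rows; each row shifts and turns the commanded pose from where the row before left it; what a row does not reach is not made up. A row lasts 1/10 s, in which the tool goes at most 50 mm and 8.59 degrees, less where a joint would pass 70% of its speed; a pose out of reach is approached as far as the arm can. A call is refused whole if a number of a shift passes 0.05 or a number of a turn 0.15, either way. A call with a gripper value outside its range is refused whole. The fingers move at their own pace and stop on an object; the grip force is fixed at half the most. Time passes only in rows, so rows that do not move let the fingers close. It gives the time, the measured TCP pose, the force and the opening at its end, in the units of the state.
- get_obs(): the state, without advancing time (a new reading comes with each control period).
- read_camera(name): name is "side" or "top"; returns the picture (384x512x3 uint8, blue, green, red); there is no depth.
- camera_model(name): a dict with "fx", "fy", "cx", "cy" (pixels), "xyz" and "orientation" of the camera in the world. Camera axes: x right, y up, looking along -z (the intrinsics and any distortion apply to the point x, -y, -z); pixel columns grow to the right and rows downward; lengths in m; the calibration is good to about 2 mm. A picture is of the moment at which its call begins. camera_model takes no time and is no camera call.
- job_done(): hands the job in, once; it reports no verdict.
The state is a dict: "time": time; "qpos": joint angles; "joint_vel": joint speeds; "effort": joint torques, N m; "eef_pos": TCP position; "tcp_rot": TCP orientation; "wrist_force": force on the tool from outside, world axes, zero at the start; "moment": the same for the moment, N m; "finger_gap": opening from 0.0 (shut) to 1.0 (fully open).
Only numpy, scipy, OpenCV 4.12 (cv2) and the standard library are available. Lean on these libraries where they do the work, as an engineer would, in place of code of your own. Each camera call takes 0.05 s, during which the arm holds its last target. There are 200 camera calls.

### The job

Put every steel specimen lying on the desk into the sampler's carousel, dropping each through the window in the clear hood after turning the knob so that its own bin is under the window: the solid puck goes in bin 1 (the bin the knob's black pointer aims at), the lollipop sample in bin 2, the ring in bin 3 and the square bar in bin 4, counting the six bins anticlockwise as seen from above. When all are in, park the carousel with the empty bin 5 squarely under the window, then swing the hasp down across the window until it rests fully in its catch, and only then press the three keys fully down, one at a time: smallest, middle, largest. Leave the bottle and the mug where they are.

Things in the scene. Friction and masses are not known exactly. Their poses are not given: they have to be found in the camera images.
- sampler: the carousel sampler, a fixed white box 276 x 276 mm with a clear hood (top face 68 mm above the desk); origin: centre of its underside, on the carousel's axis; +x points away from the side with the window, z up. It stands in a different place and yaw each time
- window (a point): centre of the loading window, at the hood's top face, 92 mm to -x of the carousel's axis in the sampler's frame. The opening is 70 mm (sampler x) by 76 mm (sampler y). It is the only way into the bins
- carousel (a joint): angle of the carousel in the sampler (rad), positive anticlockwise seen from above, turns without end and stays where it is left (friction about 0.06 N m). At 0 the knob's black pointer and bin 1 point along the sampler's +x; at pi bin 1 is under the window. Six square bins, 60 degrees apart, inner size 56 x 56 mm, walls 40 mm high, rims 6 mm below the hood's underside; bin floors are 16 mm above the desk
- knob_grip (a point): the carousel's knob, a black upright bar 56 mm long (along the pointer, point x), 16 mm wide (point y) and 28 mm tall, from 72 to 100 mm above the desk; this point is on the axis, 90 mm above the desk. A black pointer tongue lies flat under it and sticks out on one side, 60 mm from the axis, towards bin 1; it only shows, it cannot be pushed
- bin1 (a point): centre of the floor of bin 1 (for the puck), 92 mm from the carousel's axis; turns with the carousel. Bins 2 to 6 follow anticlockwise seen from above
- bin2 (a point): centre of the floor of bin 2 (for the lollipop sample)
- bin3 (a point): centre of the floor of bin 3 (for the ring)
- bin4 (a point): centre of the floor of bin 4 (for the square bar)
- bin5 (a point): centre of the floor of bin 5 (a spare bin that stays empty)
- hasp (a joint): angle of the hasp (rad): 0 is down across the window, in its catch (a stop); it grows as it swings up and open, about 1.57 upright, stop at 2.05. A stiff hinge: it stays where it is left; about 1 N at its end moves it. The hasp is a steel strip 16 mm wide and 5 mm thick, 168 mm from hinge to end
- hasp_hinge (a point): the point on the hasp's hinge axis in line with point hasp_grip; the axis is level, along the sampler's x, 82 mm above the desk, on the side of the window towards the sampler's -y. Closed, the hasp points from here to the sampler's +y
- hasp_grip (a point): middle of the free part of the cross pin at the hasp's end, the place to hold it: a round pin 10 mm thick, along the sampler's x, standing out 34 mm from the strip's edge towards the sampler's -x; this point is 20 mm from the strip's edge and 168 mm from the hinge axis. When closed it is 14 mm above the hood
- key_small (a joint): travel of the smallest key (m): 0 up, 0.006 fully down; a spring key, 4 N to push fully down
- key_small_top (a point): centre of the top of the smallest key: a steel round key of 16 mm diameter, in a row of three on a fixed white panel 190 x 74 x 25 mm, the keys 55 mm apart and in any order; 47 mm above the desk when up, in a 12 mm high black collar 32 mm across; it stands 10 mm out of the collar
- key_middle (a joint): travel of the middle-sized key, as key_small
- key_middle_top (a point): centre of the top of the middle-sized key, 24 mm diameter, collar 40 mm across, otherwise as the smallest
- key_large (a joint): travel of the largest key, as key_small
- key_large_top (a point): centre of the top of the largest key, 34 mm diameter, collar 50 mm across, otherwise as the smallest
- puck: specimen: solid steel disc, 34 mm diameter, 16 mm thick; origin: centre of its underside. May be absent
- lollipop: specimen: steel lollipop sample, a disc of 28 mm diameter and 12 mm thickness with a stem 9 x 9 mm that sticks out 14 mm from it along +x; origin: centre of the disc's underside. May be absent
- ring: specimen: steel ring cut from pipe, 34 mm outer and 20 mm inner diameter, 16 mm high; origin: centre of its underside. May be absent
- bar: specimen: square steel bar, 38 mm long (x), 16 x 16 mm; origin: centre of its underside. May be absent
- bottle: bystander: small bottle, 52 mm diameter, 110 mm high; origin: centre of its underside
- mug: bystander: white mug, 90 mm high; origin: centre of its underside

How it is judged:
On the way, in this order (a step that is already met when the one before it is completed fails the run):
1. every specimen present lies in its own bin, the hasp still open (horizontal distance between puck and bin1 below 0.036 m and height (world z) of each of puck, lollipop, ring, bar below 0.06 m and linear speed of each of puck, lollipop, ring, bar below 0.05 m/s and horizontal distance between lollipop and bin2 below 0.036 m and horizontal distance between ring and bin3 below 0.036 m and horizontal distance between bar and bin4 below 0.036 m and value of joint hasp above 0.3 rad), for 0.2 s.
2. the carousel is parked with bin 5 under the window (horizontal distance between bin5 and window below 0.02 m), for 0.2 s.
3. the hasp rests in its catch (value of joint hasp below 0.06 rad), for 0.2 s.
4. the smallest key is pressed down (value of joint key_small above 0.004 m), for 0.05 s.
5. the middle key is pressed down, the others up (value of joint key_middle above 0.004 m and value of joint key_small below 0.002 m), for 0.05 s.
6. the largest key is pressed down, the others up (value of joint key_large above 0.004 m and value of joint key_middle below 0.002 m), for 0.05 s.
At the end, for the whole second after the job is handed in: every specimen present lies in its own bin (within 36 mm of the bin's centre, below the hood), bin 5 is under the window within 20 mm, the hasp is down within 0.06 rad of its stop, all keys have come back up (horizontal distance between bin5 and window below 0.02 m and horizontal distance between puck and bin1 below 0.036 m and height (world z) of each of puck, lollipop, ring, bar below 0.06 m and horizontal distance between lollipop and bin2 below 0.036 m and horizontal distance between ring and bin3 below 0.036 m and horizontal distance between bar and bin4 below 0.036 m and value of joint hasp below 0.06 rad and value of joint each of key_small, key_middle, key_large below 0.002 m); the robot touches nothing.
It fails at once if a key pressed while the hasp is not closed (value of joint hasp above 0.15 rad and value of joint any of key_small, key_middle, key_large above 0.0035 m).
It fails at once if two keys down at once (value of joint each of key_small, key_middle above 0.0035 m or value of joint each of key_small, key_large above 0.0035 m or value of joint each of key_middle, key_large above 0.0035 m).
It fails at once if the bottle or the mug moved by more than 4 cm (distance of any of bottle, mug from where it was at the start of the episode above 0.04 m).
Of puck, lollipop, ring, bar only 3 to 4 are there at a start; the rules pass over those that are not, and their reading is None.
At some moment in a run one of puck, lollipop, ring, bar may be knocked a few centimetres aside while the robot is not near it.
Once in a run the grip may slacken for a moment while it holds something.
It also fails if it takes over 210 s, if anything falls off the work surface, if the arm or the gripper's body presses on something with over 40 N, if the wrist force passes 120 N, or if a joint passes its speed limit or range.

## Working session

There is one attempt and no reset: what is moved stays moved. The work goes in short steps, Python scripts to look and compute and a tool call to move; the robot and the scene stay as the last step left them, time stands still between calls to the robot, and variables do not carry over. Pictures are saved under pics/ and viewed, about 12 in all and at most 16, crops included, and the job is handed in when it is done.

Besides the shell and the picture viewer there is one more tool, called after "Call:" as name(argument=value, ...) on one line, values as JSON. drive_tool: Moves the arm, as the interface text tells. Its arguments: {"type":"object","properties":{"moves":{"type":"array"}},"required":["moves"]}

```bash
mkdir -p pics; cat > h.py <<'E'
import numpy as np, cv2
from scipy.spatial.transform import Rotation as R
from station import get_obs, read_camera, camera_model, job_done
def cam(n):
    m=camera_model(n); q=m["orientation"]
    return m,R.from_quat([q[1],q[2],q[3],q[0]]).as_matrix(),np.array(m["xyz"])
def ray(n,u,v,z):
    m,r,c=cam(n); d=r@np.array([(u-m["cx"])/m["fx"],-(v-m["cy"])/m["fy"],-1]); return c+d*(z-c[2])/d[2]
def proj(n,p):
    m,r,c=cam(n); q=r.T@(np.array(p)-c); return m["cx"]+m["fx"]*q[0]/-q[2], m["cy"]-m["fy"]*q[1]/-q[2]
E
python3 - <<'E'
from h import *
for n in("top","side"):
    i=read_camera(n); cv2.imwrite(f"pics/{n}0.png",i); cv2.imwrite(f"pics/{n}0b.png",cv2.resize(i,(800,600),interpolation=cv2.INTER_CUBIC)); print(n,camera_model(n))
print(get_obs())
E
```

```text
top {'fx': 418.4597560514445, 'fy': 418.4597560514445, 'cx': 264.51669177668293, 'cy': 185.10579036254524, 'xyz': array([ 0.38394173, -0.00774064,  1.25351996]), 'orientation': array([ 0.71272273,  0.05811806, -0.0556089 , -0.69681867])}
side {'fx': 351.53637555641563, 'fy': 351.53637555641563, 'cx': 252.6992257276282, 'cy': 189.72970839591446, 'xyz': array([ 0.49838467, -0.81305915,  0.60705504]), 'orientation': array([ 0.88285909,  0.46802599, -0.02804666, -0.02692367])}
{'time': 0.1, 'qpos': array([-1.35059102e+00,  4.91503131e-01,  1.55936320e+00, -2.02229262e-06,
        1.09168922e+00, -1.05584481e-01]), 'joint_vel': array([ 0.00132224, -0.00144938, -0.00077047,  0.00145245, -0.00091988,
       -0.000706  ]), 'effort': array([ 4.34650050e-03, -6.19447803e+01, -2.62024033e+01, -4.95396364e-05,
        2.94471123e-03, -1.34405238e-05]), 'eef_pos': array([ 0.20002438, -0.59192786,  0.2244925 ]), 'tcp_rot': array([-4.80606338e-04,  9.86761748e-01,  1.62175893e-01, -2.84724911e-05]), 'wrist_force': array([ 0.18267504,  0.25591362, -0.26538419]), 'moment': array([-0.01281685, -0.01163313, -0.01202359]), 'finger_gap': 1.000997041021545}
```

View pics/top0b.png

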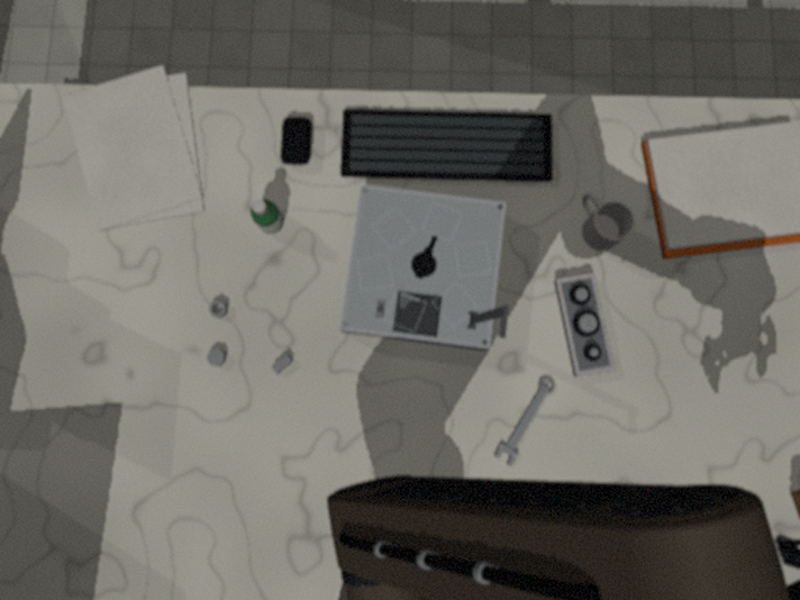

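View pics/side0b.png

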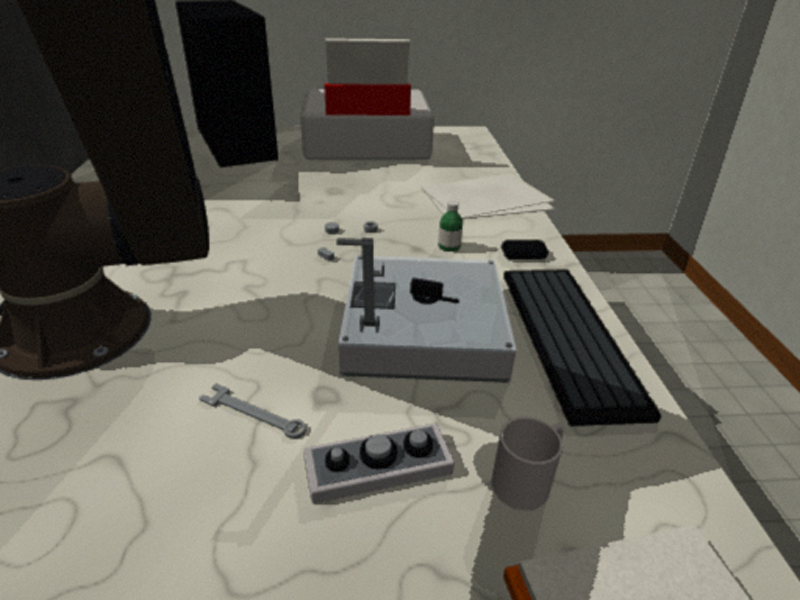

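The top view shows three specimens at about (220,305), (218,355) and (283,360), in 800x600 pixels. The sampler is around (425,265), the keys around (585,325), the bottle at (265,213) and the mug at (605,228). I'll zoom in on these.

```bash
python3 - <<'E'
from h import *
i=cv2.imread("pics/top0.png")
a=cv2.resize(i[185:240,130:194],(480,412),interpolation=cv2.INTER_CUBIC)   # 7.5x
b=cv2.resize(i[112:232,212:330],(590,600),interpolation=cv2.INTER_CUBIC) #5x
k=cv2.resize(i[168:244,352:394],(210,380),interpolation=cv2.INTER_CUBIC)
j=cv2.imread("pics/side0.png")[140:172,196:250]
j=cv2.resize(j,(480,284),interpolation=cv2.INTER_CUBIC)
c=np.zeros((600,800,3),np.uint8); c[:600,:590]=b; c[:380,590:]=k
cv2.imwrite("pics/c1.png",np.clip(c*1.6,0,255).astype(np.uint8))
d=np.zeros((600,800,3),np.uint8); d[:412,:480]=a; d[412:,:317]=cv2.resize(j,(317,188)); cv2.imwrite("pics/c2.png",np.clip(d*1.5,0,255).astype(np.uint8))
E
```

```text
(no output)
```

View pics/c1.png

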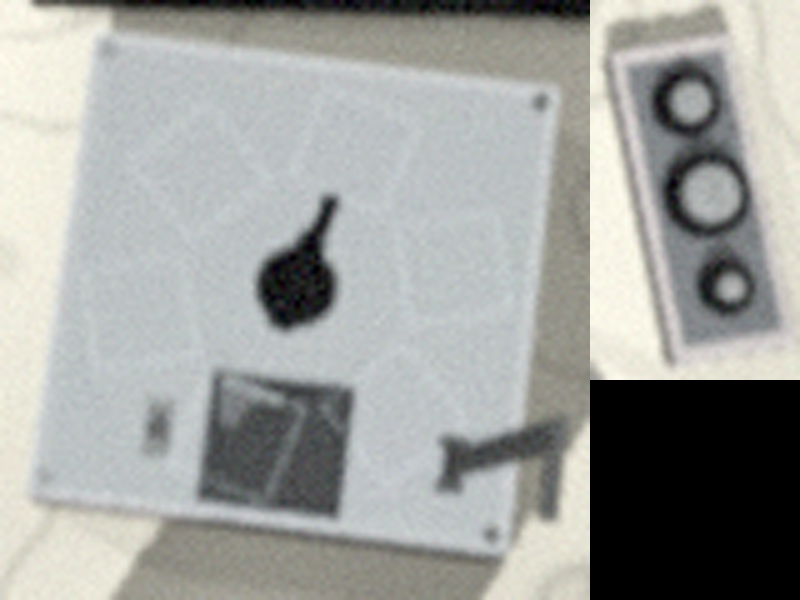

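View pics/c2.png

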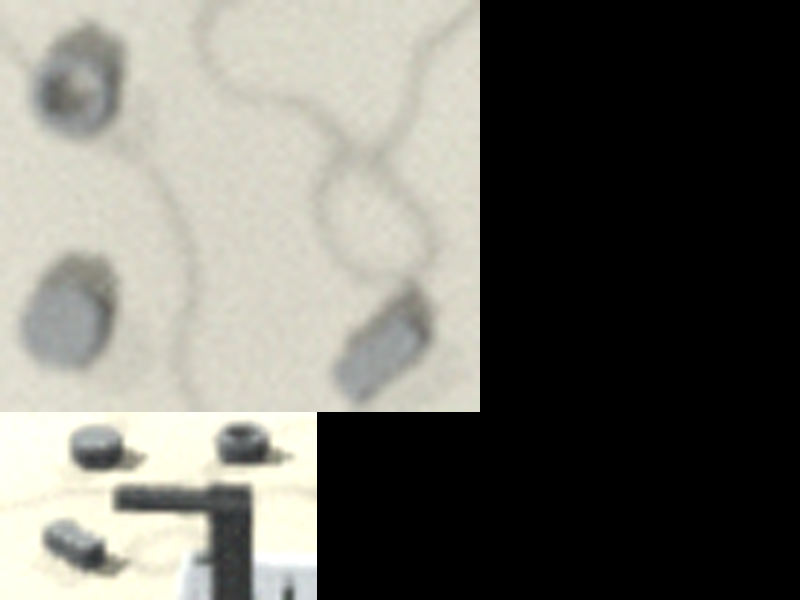

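```bash
python3 - <<'E'
from h import *
P=lambda x,y,s,ox,oy,z: ray("top",ox+(x+.5)/s-.5,oy+(y+.5)/s-.5,z)
B=lambda x,y,z:P(x,y,5,212,112,z)
c=np.array([B(*p,.068)[:2] for p in((100,38),(558,90),(505,553),(35,500))]); print("corners",c,"ctr",c.mean(0),np.linalg.norm(np.diff(c,axis=0),axis=1))
ex=(c[0]+c[1]-c[2]-c[3]);ex2=np.array([(c[1]-c[0]+c[2]-c[3])@[0,-1],0]); 
yaw=np.arctan2(ex[1],ex[0]); ey=(c[0]+c[3]-c[1]-c[2]); print("yaw",yaw,np.arctan2(ey[1],ey[0])-np.pi/2)
w=np.array([B(*p,.068)[:2] for p in((217,373),(355,385),(340,515),(200,498))]); print("win",w.mean(0))
kn=B(297,285,.075)[:2]; tip=B(333,200,.074)[:2]; print("disc",kn,"tip",tip,"ptr ang",np.arctan2(*(tip-kn)[::-1]),np.linalg.norm(tip-kn))
for n,p in dict(ring=(76,90),puck=(62,325),barc=(377,347),bar1=(352,384),bar2=(405,315)).items(): print(n,P(*p,7.5,130,185,.016))
for n,p in dict(mid=(100,102),large=(118,195),small=(142,288)).items(): print(n,P(*p,5,352,168,.047))
print("bottle",ray("top",265*.64,213*.64,.08),"mug",ray("top",607*.64,228*.64,.045))
# side checks
print("side wind-check", [proj("side",[*q,.068]) for q in c])
E
```

```text
corners [[ 0.77090421  0.10009277]
 [ 0.74515758 -0.169632  ]
 [ 0.47319375 -0.13972244]
 [ 0.49725102  0.12738855]] ctr [ 0.62162664 -0.02046828] [0.27095081 0.27360355 0.26819216]
yaw -0.10446355874605415 -0.09250827335782774
win [ 0.5333016  -0.00995666]
disc [ 0.62371483 -0.01888076] tip [ 0.67452307 -0.03870106] ptr ang -0.37194302981433125 0.054537344283295985
ring [0.54187519 0.37058087 0.016     ]
puck [0.44868755 0.36951283 0.016     ]
barc [0.44288753 0.24518223 0.016     ]
bar1 [0.42824549 0.2541849  0.016     ]
bar2 [0.45565181 0.23486025 0.016     ]
mid [ 0.57829037 -0.31362646  0.047     ]
large [ 0.52398629 -0.32304573  0.047     ]
small [ 0.47053352 -0.33577824  0.047     ]
bottle [0.71146941 0.2767859  0.08      ] mug [ 0.7062733  -0.36653803  0.045     ]
side wind-check [(np.float64(315.1855700322858), np.float64(166.43152022959472)), (np.float64(329.2783235334429), np.float64(222.94307584323286)), (np.float64(216.57897495582924), np.float64(218.2654613862601)), (np.float64(225.4178545198522), np.float64(163.38632684423305))]
```

```bash
cat >> h.py <<'E'
def yaw():
    q=get_obs()["tcp_rot"]; m=R.from_quat([q[1],q[2],q[3],q[0]]).as_matrix(); return np.arctan2(m[1,0],m[0,0])
E
python3 - <<'E'
from h import *
B=lambda x,y,z:ray("top",212+(x+.5)/5-.5,112+(y+.5)/5-.5,z)[:2]
c=np.array([.622,-.0198])
for k,(x,y) in enumerate([(200,165),(352,148),(455,268),(145,310),(410,420)]):
    d=B(x,y,.056)-c; a=np.arctan2(d[1],d[0]); print(np.linalg.norm(d),a, "ptr mod60", (a+np.pi/6)%(np.pi/3)-np.pi/6)
print("hinge",B(453,465,.085),"end",B(562,425,.24),"pin",B(548,510,.24), "ptr tail",B(285,328,.1),"tip",B(333,198,.074))
m=R.from_euler("z",.1).as_matrix()[:2,:2]
for p in [B(453,465,.085),B(562,425,.24),B(548,510,.24),B(217,373,.068)]: print("sampler",m@(p-c))
print(yaw())
E
```

```text
0.09671069731407207 0.6604396529641292 ptr mod60 -0.38675789823246853
0.0936325254913574 -0.3264656701240533 ptr mod60 -0.3264656701240533
0.09305736819266504 -1.378664955643233 ptr mod60 -0.33146740444663547
0.08966436661765328 1.6965323997914488 ptr mod60 -0.3978627026017466
0.09805606048718242 -2.4018585269034536 ptr mod60 -0.30746342451025843
hinge [ 0.52060914 -0.10843505] end [ 0.5233256  -0.14813564] pin [ 0.48155917 -0.14134195] ptr tail [ 0.59391908 -0.01241991] tip [ 0.67571096 -0.03868032]
sampler [-0.09203559 -0.09831444]
sampler [-0.08536925 -0.13754549]
sampler [-0.12760526 -0.13495543]
sampler [-0.05368074  0.0405483 ]
0.3257906703417433
```

Call:
drive_tool(moves=[{"fingers":60,"delta_pos":[0,0,0.04],"roll":0},{"fingers":60,"delta_pos":[0,0,0.04],"roll":0},{"fingers":60,"delta_pos":[0.01,0.01,0.03],"roll":-0.1},{"fingers":60,"delta_pos":[0.025,0.035,0],"roll":-0.1},{"fingers":60,"delta_pos":[0.025,0.035,0],"roll":-0.1},{"fingers":60,"delta_pos":[0.025,0.035,0],"roll":-0.1},{"fingers":60,"delta_pos":[0.025,0.035,0],"roll":-0.1},{"fingers":60,"delta_pos":[0.025,0.035,0],"roll":-0.1},{"fingers":60,"delta_pos":[0.025,0.035,0],"roll":-0.076},{"fingers":60,"delta_pos":[0.025,0.035,0],"roll":0},{"fingers":60,"delta_pos":[0.025,0.035,0],"roll":0},{"fingers":60,"delta_pos":[0.025,0.035,0],"roll":0}])

```text
time: 1.3
eef_pos: [0.4357, -0.2655, 0.3349]
tcp_rot: [-0.0, 0.985, -0.174, -0.0]
wrist_force: [0.5, 0.0, -0.6]
finger_gap: 0.599
```

Call:
drive_tool(moves=[{"fingers":60,"delta_pos":[0.025,0.034,0],"roll":0},{"fingers":60,"delta_pos":[0.025,0.034,0],"roll":0},{"fingers":60,"delta_pos":[0.025,0.034,0],"roll":0},{"fingers":60,"delta_pos":[0.025,0.034,0],"roll":0},{"fingers":60,"delta_pos":[0.025,0.034,0],"roll":0},{"fingers":60,"delta_pos":[0.025,0.034,0],"roll":0},{"fingers":60,"delta_pos":[0.018,0.03,-0.02],"roll":0},{"fingers":60,"delta_pos":[0.019,0.012,-0.02],"roll":0},{"fingers":60,"delta_pos":[0,0,-0.04],"roll":0},{"fingers":60,"delta_pos":[0,0,-0.04],"roll":0},{"fingers":60,"delta_pos":[0,0,0],"roll":0},{"fingers":60,"delta_pos":[0,0,0],"roll":0}])

```text
time: 2.5
eef_pos: [0.6223, -0.0212, 0.2156]
tcp_rot: [0.0, 0.985, -0.174, -0.0]
wrist_force: [-0.4, 0.0, 1.8]
finger_gap: 0.596
```

Call:
drive_tool(moves=[{"fingers":60,"delta_pos":[0,0.0015,-0.04],"roll":0},{"fingers":60,"delta_pos":[0,0,-0.04],"roll":0},{"fingers":60,"delta_pos":[0,0,-0.025],"roll":0},{"fingers":60,"delta_pos":[0,0,-0.009],"roll":0},{"fingers":0,"delta_pos":[0,0,0],"roll":0},{"fingers":0,"delta_pos":[0,0,0],"roll":0},{"fingers":0,"delta_pos":[0,0,0],"roll":0},{"fingers":0,"delta_pos":[0,0,0],"roll":0},{"fingers":0,"delta_pos":[0,0,0],"roll":0}])

```text
time: 3.4
eef_pos: [0.6223, -0.0196, 0.1019]
tcp_rot: [0.0, 0.985, -0.174, 0.001]
wrist_force: [0.1, -0.2, -0.2]
finger_gap: 0.002
```

```bash
python3 - <<'E'
from h import *
print(get_obs()["finger_gap"],get_obs()["wrist_force"],get_obs()["moment"])
s=read_camera("side"); t=read_camera("top")
p=proj("side",[.622,-.02,.09]); q=proj("top",[.622,-.02,.09]); print(p,q)
a=cv2.resize(s[130:230,200:300+33],(798,600),interpolation=cv2.INTER_CUBIC)
cv2.imwrite("pics/k1.png",np.clip(a*1.5,0,255).astype(np.uint8)); cv2.imwrite("pics/k1t.png",t)
E
```

```text
0.0015342558317911704 [ 0.11504437 -0.23454058 -0.18111583] [ 0.0166151   0.03331578 -0.02451352]
(np.float64(271.9310120425531), np.float64(182.71186796835775)) (np.float64(271.4541827554106), np.float64(168.14744130556068))
```

View pics/k1.png

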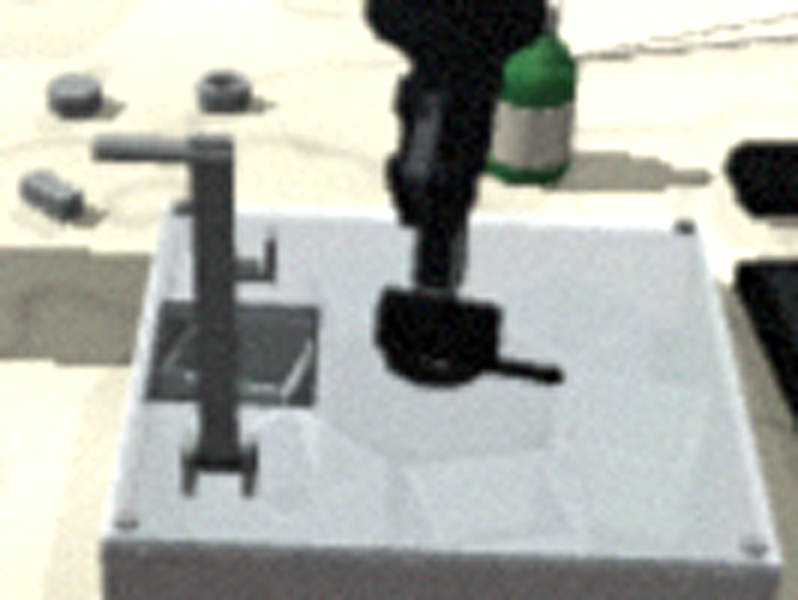

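```bash
python3 - <<'E'
from h import *
for p in ([.6223,-.0196,.077],[.6223,-.0196,.102],[.6223,-.0196,.156],[.648,-.029,.1],[.596,-.010,.1],[.622,-.02,.1],[.622,-.02,.068]):
    u,v=proj("side",p); print(p,(u-200)*6,(v-130)*6)
o=get_obs();print(o["eef_pos"],o["qpos"],o["finger_gap"],yaw())
i=cv2.imread("pics/k1t.png")[130:220,210:330]
a=cv2.resize(i,(800,600),interpolation=cv2.INTER_CUBIC)
cv2.imwrite("pics/k1tb.png",np.clip(a*1.6,0,255).astype(np.uint8))
E
```

```text
[0.6223, -0.0196, 0.077] 430.5666214382835 339.72754913370585
[0.6223, -0.0196, 0.102] 433.61335952987054 293.34117960845487
[0.6223, -0.0196, 0.156] 440.5121617035602 188.3074099536243
[0.648, -0.029, 0.1] 493.0116644789342 307.2935781262806
[0.596, -0.01, 0.1] 373.0878764399707 286.82554120760153
[0.622, -0.02, 0.1] 432.8098078774253 297.5929952049195
[0.622, -0.02, 0.068] 428.9438531641397 356.60012284955076
[ 0.62217952 -0.01960433  0.10141721] [-1.37536404e-01  6.27159541e-01  1.68346592e+00 -8.49182678e-05
  8.30475990e-01  1.78347623e+00] 0.0005508035585502528 -0.35015905118632823
```

View pics/k1tb.png

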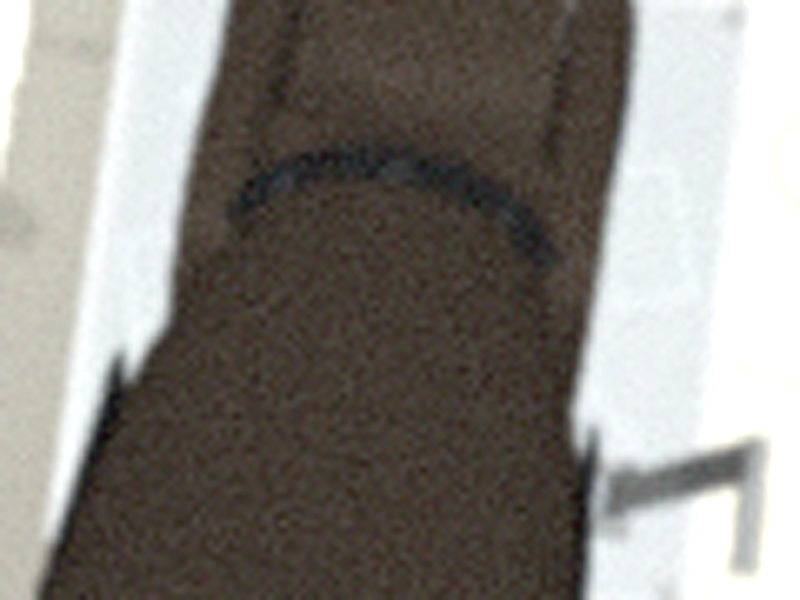

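```bash
python3 - <<'E'
from h import *
s=np.mean([read_camera("side").astype(float) for _ in range(4)],0)[155:205,245:310]
a=cv2.resize(np.clip(s*5,0,255).astype(np.uint8),(780,600),interpolation=cv2.INTER_CUBIC)
cv2.imwrite("pics/k2.png",a)
E
```

```text
(no output)
```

View pics/k2.png

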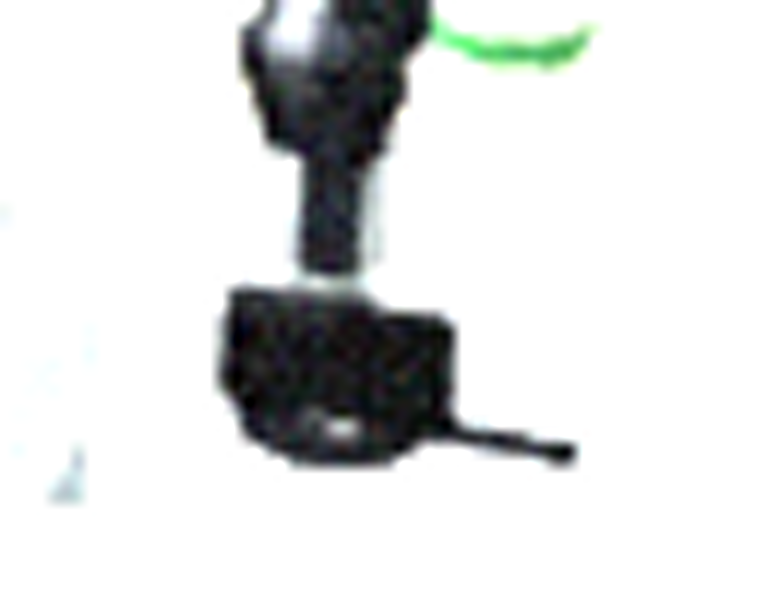

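Call:
drive_tool(moves=[{"fingers":0,"delta_pos":[0,0,0],"roll":0.1},{"fingers":0,"delta_pos":[0,0,0],"roll":0.1},{"fingers":0,"delta_pos":[0,0,0],"roll":0.05},{"fingers":0,"delta_pos":[0,0,0],"roll":0}])

```text
time: 4.1
eef_pos: [0.6221, -0.0196, 0.101]
tcp_rot: [0.0, 0.999, -0.05, -0.0]
wrist_force: [0.3, 0.2, -0.2]
finger_gap: -0.001
```

```bash
python3 - <<'E'
from h import *
s=np.mean([read_camera("side").astype(float) for _ in range(4)],0)[155:205,245:310]
a=cv2.resize(np.clip(s*2.5,0,255).astype(np.uint8),(780,600),interpolation=cv2.INTER_CUBIC)
cv2.imwrite("pics/k3.png",a); o=get_obs(); print(o["moment"],o["wrist_force"],yaw(),o["finger_gap"])
E
```

```text
[ 0.04974687  0.00673029 -0.02371299] [ 0.29054906  0.70570756 -0.20624284] -0.101493662099285 -0.003295744610363512
```

View pics/k3.png

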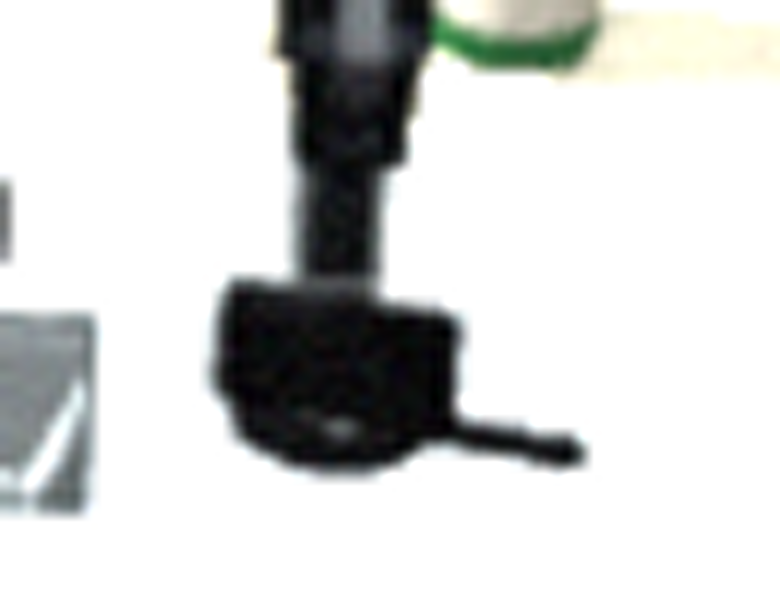

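Call:
drive_tool(moves=[{"fingers":0,"delta_pos":[0,0,0.04],"roll":0},{"fingers":60,"delta_pos":[0,0,0.04],"roll":0.145},{"fingers":60,"delta_pos":[0,0,0.04],"roll":0.145},{"fingers":60,"delta_pos":[-0.018,0.026,0],"roll":0.145},{"fingers":60,"delta_pos":[-0.018,0.026,0],"roll":0.145},{"fingers":60,"delta_pos":[-0.018,0.026,0],"roll":0.145},{"fingers":60,"delta_pos":[-0.018,0.026,0],"roll":0.145},{"fingers":60,"delta_pos":[-0.018,0.026,0],"roll":0.145},{"fingers":60,"delta_pos":[-0.018,0.026,0],"roll":0.145},{"fingers":60,"delta_pos":[-0.018,0.026,0],"roll":0.145},{"fingers":60,"delta_pos":[-0.018,0.026,0],"roll":0.145},{"fingers":60,"delta_pos":[-0.018,0.026,0],"roll":0.145}])

```text
time: 5.5
eef_pos: [0.4592, 0.2153, 0.2211]
tcp_rot: [0.0, 0.732, 0.682, 0.0]
wrist_force: [-0.3, 0.5, -0.4]
finger_gap: 0.597
```

Call:
drive_tool(moves=[{"fingers":60,"delta_pos":[-0.017,0.031,0],"roll":0.145},{"fingers":60,"delta_pos":[0,0,-0.03],"roll":0.145},{"fingers":60,"delta_pos":[0,0,-0.03],"roll":0.145},{"fingers":60,"delta_pos":[0,0,-0.03],"roll":0.145},{"fingers":60,"delta_pos":[0,0,-0.03],"roll":0.145},{"fingers":60,"delta_pos":[0,0,-0.01],"roll":0.145},{"fingers":60,"delta_pos":[0,0,-0.01],"roll":0.145},{"fingers":60,"delta_pos":[0,0,0],"roll":0.021},{"fingers":60,"delta_pos":[0,0,0],"roll":0}])

```text
time: 6.4
eef_pos: [0.4432, 0.2454, 0.0813]
tcp_rot: [0.0, 0.302, 0.953, 0.0]
wrist_force: [-0.4, -0.1, 0.4]
finger_gap: 0.604
```

```bash
python3 - <<'E'
from h import *
o=get_obs(); e=o["eef_pos"]; print(e,yaw(),o["finger_gap"])
t=read_camera("top"); s=read_camera("side")
for n in("top","side"):
  for dz in(0,-.025,-.08+.0): print(n,proj(n,e+[0,0,dz]))
u,v=proj("top",e); x0,y0=int(u)-25,int(v)-20
a=cv2.resize(t[y0:y0+50,x0:x0+50],(400,400),interpolation=cv2.INTER_CUBIC)
u2,v2=proj("side",e); x1,y1=int(u2)-25,int(v2)-25
b=cv2.resize(s[y1:y1+50,x1:x1+50],(400,400),interpolation=cv2.INTER_CUBIC)
print("off",x0,y0,x1,y1)
cv2.imwrite("pics/g1.png",np.clip(np.hstack([a,b])*2.2,0,255).astype(np.uint8)); cv2.imwrite("pics/t1.png",t)
E
```

```text
[0.44318367 0.24543004 0.08128557] 2.527319817044043 0.6043284396955285
top (np.float64(175.03760294157706), np.float64(229.49713445219476))
top (np.float64(176.9042201970932), np.float64(229.98514983031177))
top (np.float64(180.75070980757033), np.float64(230.99079042220762))
side (np.float64(208.612884692227), np.float64(142.36910973767402))
side (np.float64(208.95580627416024), np.float64(149.11103380405623))
side (np.float64(209.68224880290825), np.float64(163.39307560439826))
off 150 209 183 117
```

View pics/g1.png

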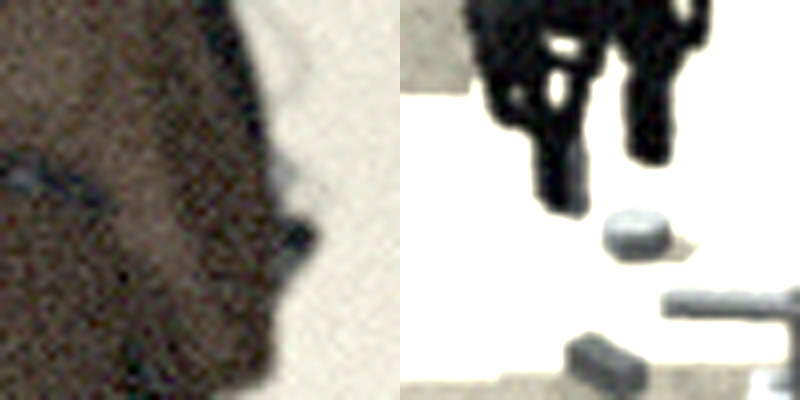

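```bash
python3 - <<'E'
from h import *
e=get_obs()["eef_pos"]; d=np.array([.577,.817,0])
for n,x0,y0,off in(("top",150,209,0),("side",183,117,400)):
  for dz in(-.02,.007):
    for h in(-.0255,-.04,.0255,.04):
      u,v=proj(n,e+d*h+[0,0,dz]); print(n,dz,h,round((u-x0)*8+off),round((v-y0)*8))
E
```

```text
top -0.02 -0.0255 268 210
top -0.02 -0.04 301 234
top -0.02 0.0255 156 124
top -0.02 0.04 124 99
top 0.007 -0.0255 253 206
top 0.007 -0.04 286 231
top 0.007 0.0255 138 118
top 0.007 0.04 106 94
side -0.02 -0.0255 570 269
side -0.02 -0.04 548 283
side -0.02 0.0255 644 222
side -0.02 0.04 664 209
side 0.007 -0.0255 566 210
side 0.007 -0.04 544 223
side 0.007 0.0255 641 164
side 0.007 0.04 662 152
```

Call:
drive_tool(moves=[{"fingers":60,"delta_pos":[0,0,-0.025],"roll":0},{"fingers":60,"delta_pos":[0,0,-0.02],"roll":0},{"fingers":60,"delta_pos":[0,0,-0.005],"roll":0},{"fingers":60,"delta_pos":[0,0,0],"roll":0}])

```text
time: 6.9
eef_pos: [0.443, 0.2453, 0.031]
tcp_rot: [-0.0, 0.301, 0.954, -0.0]
wrist_force: [-0.4, -0.2, 0.2]
finger_gap: 0.598
```

```bash
cat >> h.py <<'E'
def tips():
    """height of finger tips from side view: template-free print of crop for viewing"""
    o=get_obs(); e=o["eef_pos"]; s=np.mean([read_camera("side").astype(float) for _ in range(3)],0)
    u,v=proj("side",e); x,y=int(u)-25,int(v)-25; return e,s[y:y+50,x:x+50],x,y
E
python3 - <<'E'
from h import *
e,c,x,y=tips(); print(e,x,y,get_obs()["wrist_force"])
cv2.imwrite("pics/g2.png",cv2.resize(np.clip(c*2,0,255).astype(np.uint8),(500,500),interpolation=cv2.INTER_CUBIC))
d=np.array([.577,.817,0])
for z in(.01,.02,.03,.04):
  for h in(-.0255,.0255):
    u,v=proj("side",[*(e+d*h)[:2],z]); print(z,h,round((u-x)*10),round((v-y)*10))
E
```

```text
[0.44303411 0.24533764 0.03104734] 184 130 [-1.00703256  0.14310987 -0.23309136]
0.01 -0.0255 210 343
0.01 0.0255 299 282
0.02 -0.0255 208 317
0.02 0.0255 298 256
0.03 -0.0255 207 291
0.03 0.0255 297 231
0.04 -0.0255 205 265
0.04 0.0255 296 205
```

View pics/g2.png

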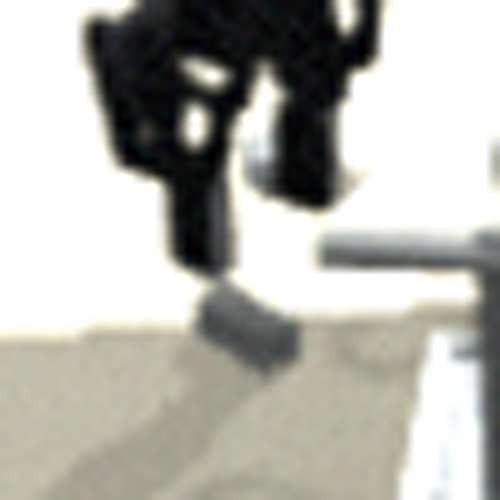

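The side view puts the fingertips at about z=0.038, at crop pixels (210,272) and (315,205). That is roughly 25 mm higher than the stated tool geometry implies, so I'll descend gradually and watch the force.

Call:
drive_tool(moves=[{"fingers":60,"delta_pos":[0,0,-0.015],"roll":0},{"fingers":60,"delta_pos":[0,0,-0.008],"roll":0},{"fingers":60,"delta_pos":[0,0,-0.003],"roll":0},{"fingers":60,"delta_pos":[0,0,0],"roll":0}])

```text
time: 7.45
eef_pos: [0.443, 0.2454, 0.005]
tcp_rot: [-0.0, 0.301, 0.954, -0.0]
wrist_force: [0.6, 0.3, 0.3]
finger_gap: 0.603
```

Call:
drive_tool(moves=[{"fingers":0,"delta_pos":[0,0,0],"roll":0},{"fingers":0,"delta_pos":[0,0,0],"roll":0},{"fingers":0,"delta_pos":[0,0,0],"roll":0},{"fingers":0,"delta_pos":[0,0,0],"roll":0},{"fingers":0,"delta_pos":[0,0,0],"roll":0}])

```text
time: 7.95
eef_pos: [0.4432, 0.2454, 0.0056]
tcp_rot: [0.0, 0.301, 0.954, 0.0]
wrist_force: [-1.0, -0.3, 6.8]
finger_gap: 0.156
```

Call:
drive_tool(moves=[{"fingers":60,"delta_pos":[0,0,0],"roll":0},{"fingers":60,"delta_pos":[0,0,0],"roll":0},{"fingers":60,"delta_pos":[0,0,0.045],"roll":0},{"fingers":60,"delta_pos":[0,0,0.045],"roll":0},{"fingers":60,"delta_pos":[0,0,0.045],"roll":0},{"fingers":60,"delta_pos":[0.018,-0.026,0.02],"roll":0},{"fingers":60,"delta_pos":[0.018,-0.026,0],"roll":0.063},{"fingers":60,"delta_pos":[0.018,-0.026,0],"roll":0.1},{"fingers":60,"delta_pos":[0.018,-0.026,0],"roll":0.1},{"fingers":60,"delta_pos":[0.018,-0.026,0],"roll":0},{"fingers":60,"delta_pos":[0.018,-0.026,0],"roll":0},{"fingers":60,"delta_pos":[0.018,-0.026,0],"roll":0}])

```text
time: 9.15
eef_pos: [0.5696, 0.0622, 0.16]
tcp_rot: [-0.0, 0.173, 0.985, 0.0]
wrist_force: [0.4, 0.4, 0.1]
finger_gap: 0.598
```

Call:
drive_tool(moves=[{"fingers":60,"delta_pos":[0.018,-0.026,0],"roll":0},{"fingers":60,"delta_pos":[0.018,-0.026,0],"roll":0},{"fingers":60,"delta_pos":[0.017,-0.031,0],"roll":0},{"fingers":60,"delta_pos":[0,0,-0.03],"roll":0},{"fingers":60,"delta_pos":[0,0,-0.02],"roll":0},{"fingers":60,"delta_pos":[0,0,0],"roll":0}])

```text
time: 9.75
eef_pos: [0.6207, -0.0198, 0.1074]
tcp_rot: [-0.002, 0.173, 0.985, -0.0]
wrist_force: [0.4, 0.5, -0.6]
finger_gap: 0.6
```

Call:
drive_tool(moves=[{"fingers":60,"delta_pos":[0.001,0,-0.015],"roll":0},{"fingers":60,"delta_pos":[0,0,-0.008],"roll":0},{"fingers":60,"delta_pos":[0,0,0],"roll":0},{"fingers":0,"delta_pos":[0,0,0],"roll":0},{"fingers":0,"delta_pos":[0,0,0],"roll":0},{"fingers":0,"delta_pos":[0,0,0],"roll":0},{"fingers":0,"delta_pos":[0,0,0],"roll":0},{"fingers":0,"delta_pos":[0,0,0],"roll":0}])

```text
time: 10.55
eef_pos: [0.6237, -0.0188, 0.088]
tcp_rot: [0.001, 0.173, 0.985, 0.001]
wrist_force: [1.4, 6.3, 3.0]
finger_gap: 0.157
```

Call:
drive_tool(moves=[{"fingers":0,"delta_pos":[0.001,0.001,0],"roll":0.1},{"fingers":0,"delta_pos":[0,0,0],"roll":0.1},{"fingers":0,"delta_pos":[0,0,0],"roll":0.05},{"fingers":0,"delta_pos":[0,0,0],"roll":0},{"fingers":0,"delta_pos":[0,0,0],"roll":0}])

```text
time: 11.05
eef_pos: [0.6237, -0.0188, 0.088]
tcp_rot: [-0.0, 0.049, 0.999, -0.0]
wrist_force: [-4.6, -0.8, 6.3]
finger_gap: 0.164
```

```bash
python3 - <<'E'
from h import *
o=get_obs(); print(o["eef_pos"],yaw(),o["wrist_force"],o["moment"])
t=read_camera("top"); s=np.mean([read_camera("side").astype(float) for _ in range(3)],0)
a=cv2.resize(t[112:232,212:330],(393,400),interpolation=cv2.INTER_CUBIC)
b=cv2.resize(s[140:205,212:300],(540,400),interpolation=cv2.INTER_CUBIC)[:,:407]
cv2.imwrite("pics/v1.png",np.clip(np.hstack([a,b])*1.7,0,255).astype(np.uint8))
E
```

```text
[ 0.62368659 -0.01877096  0.08796614] 3.0441855200436505 [-4.59946547 -0.80115421  6.31090464] [-0.23651909  0.81751677  0.028008  ]
```

View pics/v1.png

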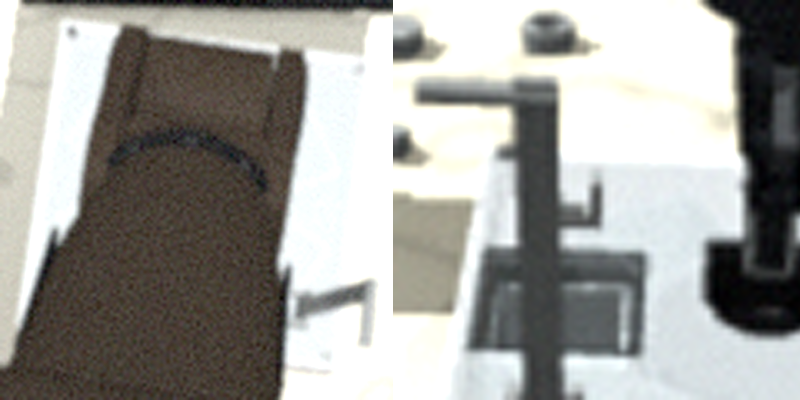

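The window now shows one bin squarely under it, and the pointer is at the bar's setting. I'll check whether the specimens have moved since the start.

```bash
cat >> h.py <<'E'
def spec():
    """centroids of steel blobs vs smooth desk in the top view, around the specimen area"""
    t=read_camera("top").astype(np.float32); g=cv2.GaussianBlur(t,(3,3),0)
    # steel is bluish-grey, the desk and its shadows yellowish
    m=((g[...,0]-g[...,2])>-2).astype(np.uint8); m[:160]=0; m[270:]=0; m[:,:60]=0; m[:,205:]=0
    n,l,st,c=cv2.connectedComponentsWithStats(m)
    for k in range(1,n):
        if 15<st[k,4]<200: print(st[k,4],c[k].round(1),ray("top",*c[k],.012)[:2].round(4))
E
python3 -c "
from h import *
spec()"
```

```text
51 [139.5 196.9] [0.5414 0.3724]
```

```bash
python3 - <<'E'
from h import *
a=cv2.imread("pics/top0.png").astype(int); b=read_camera("top").astype(int); cv2.imwrite("pics/t2.png",b)
for n,(x,y) in dict(ring=(140,197),puck=(138,228),bar=(180,231)).items():
    print(n,a[y-2:y+3,x-2:x+3].mean((0,1)),b[y-2:y+3,x-2:x+3].mean((0,1)), a[y-14:y-10,x-14:x-10].mean((0,1)))
d=cv2.GaussianBlur(abs(a-b).sum(2).astype(np.float32),(5,5),0)[165:270,60:200]
n,l,st,c=cv2.connectedComponentsWithStats((d>25).astype(np.uint8)); print(st[1:],c[1:]+[60,165])
E
```

```text
ring [89.64 94.32 94.8 ] [114.96 120.8  121.16] [132.25   141.125  142.8125]
puck [107.72 108.64 106.48] [41.56 48.84 56.16] [138.4375 147.625  148.75  ]
bar [103.68 105.16 103.4 ] [39.   46.2  53.68] [134.     142.5625 144.1875]
[[    0     0   140   105 14700]] [[129.5 217. ]][ WARN:0@1.717] global loadsave.cpp:1063 imwrite_ Unsupported depth image for selected encoder is fallbacked to CV_8U.
```

Call:
drive_tool(moves=[{"fingers":60,"delta_pos":[0,0,0],"roll":0},{"fingers":60,"delta_pos":[0,0,0],"roll":0},{"fingers":60,"delta_pos":[0,0,0.04],"roll":0},{"fingers":60,"delta_pos":[0,0,0.04],"roll":0},{"fingers":60,"delta_pos":[-0.026,0.038,0],"roll":-0.1},{"fingers":60,"delta_pos":[-0.026,0.038,0],"roll":-0.1},{"fingers":60,"delta_pos":[-0.026,0.038,0],"roll":-0.1},{"fingers":60,"delta_pos":[-0.026,0.038,0],"roll":-0.1},{"fingers":60,"delta_pos":[-0.026,0.038,0],"roll":-0.1},{"fingers":60,"delta_pos":[-0.026,0.038,0],"roll":-0.015},{"fingers":60,"delta_pos":[-0.024,0.036,0],"roll":0},{"fingers":60,"delta_pos":[0,0,0],"roll":0}])

```text
time: 12.55
eef_pos: [0.4415, 0.2486, 0.1674]
tcp_rot: [-0.0, 0.3, 0.954, 0.0]
wrist_force: [0.8, 0.2, 0.4]
finger_gap: 0.598
```

```bash
python3 - <<'E'
from h import *
o=get_obs(); print(o["eef_pos"],yaw())
a=cv2.imread("pics/side0.png").astype(float); b=read_camera("side").astype(float)
# template match specimens initial side patches within +-25 px
for n,p in dict(ring=(.5419,.3706),puck=(.4487,.3695),bar=(.4431,.2454)).items():
    u,v=map(int,proj("side",[*p,.008])); t=a[v-6:v+7,u-8:u+9].astype(np.float32); y0,x0=max(v-26,0),u-28
    r=cv2.matchTemplate(b[y0:v+27,x0:u+29].astype(np.float32),t,cv2.TM_CCOEFF_NORMED); _,s,_,l=cv2.minMaxLoc(r); print(n,round(s,2),l[0]+x0+8-u,l[1]+y0+6-v)
E
```

```text
[0.44154147 0.24857484 0.16736361] 2.5330638060077546
ring 1.0 0 0
puck 1.0 0 0
bar 0.84 0 -1
```

Call:
drive_tool(moves=[{"fingers":60,"delta_pos":[0.0015,-0.003,-0.045],"roll":0},{"fingers":60,"delta_pos":[0,0,-0.045],"roll":0},{"fingers":60,"delta_pos":[0,0,-0.045],"roll":0},{"fingers":60,"delta_pos":[0,0,-0.018],"roll":0},{"fingers":60,"delta_pos":[0,0,-0.007],"roll":0},{"fingers":60,"delta_pos":[0,0,0],"roll":0},{"fingers":0,"delta_pos":[0,0,0],"roll":0},{"fingers":0,"delta_pos":[0,0,0],"roll":0},{"fingers":0,"delta_pos":[0,0,0],"roll":0},{"fingers":0,"delta_pos":[0,0,0],"roll":0},{"fingers":0,"delta_pos":[0,0,0],"roll":0}])

```text
time: 13.7
eef_pos: [0.4463, 0.2427, 0.0083]
tcp_rot: [0.001, 0.301, 0.953, 0.001]
wrist_force: [0.5, -0.9, 7.2]
finger_gap: 0.146
```

Call:
drive_tool(moves=[{"fingers":0,"delta_pos":[0,0,0.04],"roll":0},{"fingers":0,"delta_pos":[0,0,0.04],"roll":0},{"fingers":0,"delta_pos":[0,0,0.04],"roll":0},{"fingers":0,"delta_pos":[0.012,-0.036,0.02],"roll":0.1},{"fingers":0,"delta_pos":[0.012,-0.036,0],"roll":0.1},{"fingers":0,"delta_pos":[0.012,-0.036,0],"roll":0.1},{"fingers":0,"delta_pos":[0.012,-0.036,0],"roll":0.1},{"fingers":0,"delta_pos":[0.012,-0.036,0],"roll":0.107},{"fingers":0,"delta_pos":[0.012,-0.036,0],"roll":0},{"fingers":0,"delta_pos":[0.013,-0.037,0],"roll":0},{"fingers":0,"delta_pos":[0,0,0],"roll":0}])

```text
time: 14.8
eef_pos: [0.5319, -0.0142, 0.1477]
tcp_rot: [0.001, 0.055, 0.999, -0.0]
wrist_force: [-0.6, -0.2, -1.5]
finger_gap: 0.143
```

Call:
drive_tool(moves=[{"fingers":0,"delta_pos":[-0.001,0.004,-0.035],"roll":0},{"fingers":0,"delta_pos":[0,0,-0.03],"roll":0},{"fingers":0,"delta_pos":[0,0,-0.017],"roll":0},{"fingers":0,"delta_pos":[0,0,0],"roll":0},{"fingers":0,"delta_pos":[0,0,0],"roll":0}])

```text
time: 15.3
eef_pos: [0.5295, -0.0063, 0.0656]
tcp_rot: [-0.0, 0.053, 0.999, 0.0]
wrist_force: [-0.4, -0.5, -1.0]
finger_gap: 0.141
```

Call:
drive_tool(moves=[{"fingers":0,"delta_pos":[0.001,-0.003,0],"roll":0},{"fingers":35,"delta_pos":[0,0,0],"roll":0},{"fingers":35,"delta_pos":[0,0,0],"roll":0},{"fingers":35,"delta_pos":[0,0,0],"roll":0},{"fingers":35,"delta_pos":[0,0,0.04],"roll":0},{"fingers":35,"delta_pos":[0,0,0.03],"roll":0},{"fingers":35,"delta_pos":[0,0.03,0.02],"roll":0},{"fingers":60,"delta_pos":[0,0.03,0],"roll":0},{"fingers":60,"delta_pos":[0,0.04,0],"roll":0},{"fingers":60,"delta_pos":[0,0.04,0],"roll":0},{"fingers":60,"delta_pos":[0,0.04,0],"roll":0}])

```text
time: 16.4
eef_pos: [0.5304, 0.1719, 0.1553]
tcp_rot: [0.0, 0.053, 0.999, 0.0]
wrist_force: [1.3, -0.4, 0.6]
finger_gap: 0.6
```

```bash
python3 - <<'E'
from h import *
print(get_obs()["eef_pos"],get_obs()["finger_gap"])
t=read_camera("top"); s=np.mean([read_camera("side").astype(float) for _ in range(3)],0)
a=cv2.resize(t[112:232,212:330],(393,400),interpolation=cv2.INTER_CUBIC)
b=cv2.resize(s[140:205,200:266],(406,400),interpolation=cv2.INTER_CUBIC)
cv2.imwrite("pics/v2.png",np.clip(np.hstack([a,b])*1.7,0,255).astype(np.uint8))
E
```

```text
[0.53036079 0.17187213 0.15534661] 0.5996507325415519
```

View pics/v2.png

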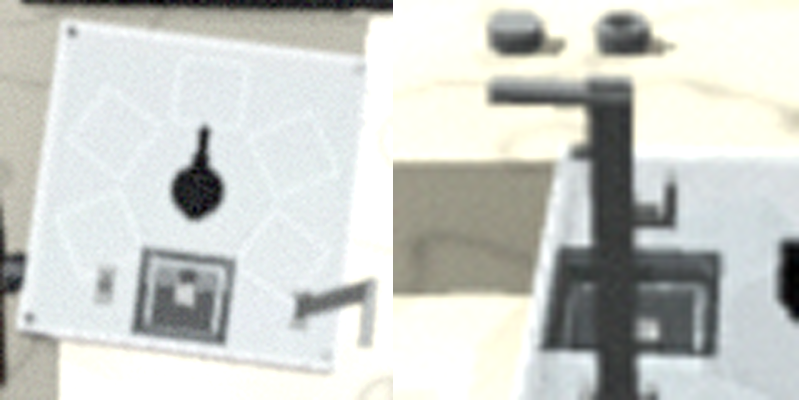

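Call:
drive_tool(moves=[{"fingers":60,"delta_pos":[0.0185,-0.038,0],"roll":0},{"fingers":60,"delta_pos":[0.0185,-0.038,0],"roll":0},{"fingers":60,"delta_pos":[0.0185,-0.038,0],"roll":0},{"fingers":60,"delta_pos":[0.0185,-0.038,0],"roll":0},{"fingers":60,"delta_pos":[0.0185,-0.038,0],"roll":0},{"fingers":60,"delta_pos":[0,0,0],"roll":0},{"fingers":60,"delta_pos":[0,0,-0.03],"roll":0},{"fingers":60,"delta_pos":[0,0,0],"roll":0}])

```text
time: 17.4
eef_pos: [0.6211, -0.0207, 0.1223]
tcp_rot: [-0.003, 0.054, 0.999, 0.0]
wrist_force: [0.8, 0.7, -0.1]
finger_gap: 0.602
```

Call:
drive_tool(moves=[{"fingers":60,"delta_pos":[0.0025,0.002,-0.022],"roll":0},{"fingers":60,"delta_pos":[0,0,-0.013],"roll":0},{"fingers":60,"delta_pos":[0,0,0],"roll":0},{"fingers":0,"delta_pos":[0,0,0],"roll":0},{"fingers":0,"delta_pos":[0,0,0],"roll":0},{"fingers":0,"delta_pos":[0,0,0],"roll":0},{"fingers":0,"delta_pos":[0,0,0],"roll":0},{"fingers":0,"delta_pos":[0,0,0],"roll":0}])

```text
time: 18.2
eef_pos: [0.6258, -0.0189, 0.0914]
tcp_rot: [0.001, 0.053, 0.999, -0.001]
wrist_force: [-1.8, -7.2, 4.8]
finger_gap: 0.147
```

Call:
drive_tool(moves=[{"fingers":0,"delta_pos":[-0.002,0,0],"roll":-0.145},{"fingers":0,"delta_pos":[0,0,0],"roll":-0.145},{"fingers":0,"delta_pos":[0,0,0],"roll":-0.145},{"fingers":0,"delta_pos":[0,0,0],"roll":-0.145},{"fingers":0,"delta_pos":[0,0,0],"roll":-0.145},{"fingers":0,"delta_pos":[0,0,0],"roll":-0.145},{"fingers":0,"delta_pos":[0,0,0],"roll":-0.145},{"fingers":0,"delta_pos":[0,0,0],"roll":-0.145},{"fingers":0,"delta_pos":[0,0,0],"roll":-0.145},{"fingers":0,"delta_pos":[0,0,0],"roll":-0.145},{"fingers":0,"delta_pos":[0,0,0],"roll":-0.145}])

```text
time: 19.3
eef_pos: [0.6238, -0.0203, 0.0914]
tcp_rot: [0.002, 0.753, 0.658, -0.001]
wrist_force: [-4.7, -17.6, 4.6]
finger_gap: 0.147
```

Call:
drive_tool(moves=[{"fingers":0,"delta_pos":[0,0,0],"roll":-0.145},{"fingers":0,"delta_pos":[0,0,0],"roll":-0.145},{"fingers":0,"delta_pos":[0,0,0],"roll":-0.145},{"fingers":0,"delta_pos":[0,0,0],"roll":-0.145},{"fingers":0,"delta_pos":[0,0,0],"roll":-0.145},{"fingers":0,"delta_pos":[0,0,0],"roll":-0.145},{"fingers":0,"delta_pos":[0,0,0],"roll":-0.145},{"fingers":0,"delta_pos":[0,0,0],"roll":-0.145},{"fingers":0,"delta_pos":[0,0,0],"roll":-0.145},{"fingers":0,"delta_pos":[0,0,0],"roll":-0.1},{"fingers":0,"delta_pos":[0,0,0],"roll":0},{"fingers":0,"delta_pos":[0,0,0],"roll":0}])

```text
time: 20.5
eef_pos: [0.6223, -0.0187, 0.0913]
tcp_rot: [0.001, 1.0, 0.018, -0.001]
wrist_force: [-10.4, -8.6, 9.4]
finger_gap: 0.151
```

```bash
python3 -c "
from h import *
o=get_obs();print(yaw(),o['eef_pos'],o['wrist_force'],o['moment'],o['finger_gap'])"
```

```text
0.03577282514948429 [ 0.62227445 -0.01874747  0.09131428] [-10.35783453  -8.56052859   9.3709848 ] [-1.43160746  1.82119577 -0.06402255] 0.15067732706977616
```

Call:
drive_tool(moves=[{"fingers":0,"delta_pos":[0,0,0],"roll":-0.136},{"fingers":0,"delta_pos":[0,0,0],"roll":0},{"fingers":0,"delta_pos":[0,0,0],"roll":0}])

```text
time: 20.8
eef_pos: [0.6223, -0.0185, 0.0913]
tcp_rot: [0.001, 0.999, -0.05, -0.001]
wrist_force: [-9.9, -6.2, 9.0]
finger_gap: 0.151
```

```bash
python3 -c "
from h import *
o=get_obs();print(yaw(),o['eef_pos'],o['wrist_force'],o['finger_gap'])"
```

```text
-0.1002629902345952 [ 0.6222714  -0.01851416  0.09130385] [-9.93277305 -6.16727863  8.95612343] 0.1506137391217977
```

Call:
drive_tool(moves=[{"fingers":60,"delta_pos":[0,0,0],"roll":0},{"fingers":60,"delta_pos":[0,0,0],"roll":0},{"fingers":60,"delta_pos":[0,0,0.04],"roll":0},{"fingers":60,"delta_pos":[0,0,0.04],"roll":0},{"fingers":60,"delta_pos":[-0.017,0.039,0],"roll":0},{"fingers":60,"delta_pos":[-0.017,0.039,0],"roll":0},{"fingers":60,"delta_pos":[-0.017,0.039,0],"roll":0},{"fingers":60,"delta_pos":[-0.017,0.039,0],"roll":0},{"fingers":60,"delta_pos":[-0.017,0.039,0],"roll":0},{"fingers":60,"delta_pos":[-0.017,0.039,0],"roll":0}])

```text
time: 21.8
eef_pos: [0.5209, 0.2181, 0.1705]
tcp_rot: [-0.0, 0.999, -0.05, 0.0]
wrist_force: [0.7, 0.3, -0.1]
finger_gap: 0.606
```

```bash
cat >> h.py <<'E'
def chk(d):
    a=cv2.imread("pics/side0.png").astype(float); b=read_camera("side").astype(float)
    for n,p in d.items():
        u,v=map(int,proj("side",[*p,.008])); t=a[v-6:v+7,u-8:u+9].astype(np.float32); y0,x0=max(v-26,0),u-28
        r=cv2.matchTemplate(b[y0:v+27,x0:u+29].astype(np.float32),t,cv2.TM_CCOEFF_NORMED); _,s,_,l=cv2.minMaxLoc(r); print(n,round(s,2),l[0]+x0+8-u,l[1]+y0+6-v)
E
python3 -c "
from h import *
o=get_obs();print(yaw(),o['eef_pos'])
chk(dict(ring=(.5419,.3706),puck=(.4487,.3695)))
a=cv2.imread('pics/top0.png')
b=read_camera('top'); cv2.imwrite('pics/t3.png',b); cv2.imwrite('pics/t3b.png',cv2.resize(b[112:240,130:330],(800,512),interpolation=cv2.INTER_CUBIC))"
```

```text
-0.10018587225100652 [0.52088488 0.21806973 0.17049163]
ring 1.0 0 0
puck 0.97 7 -1
```

View pics/t3b.png

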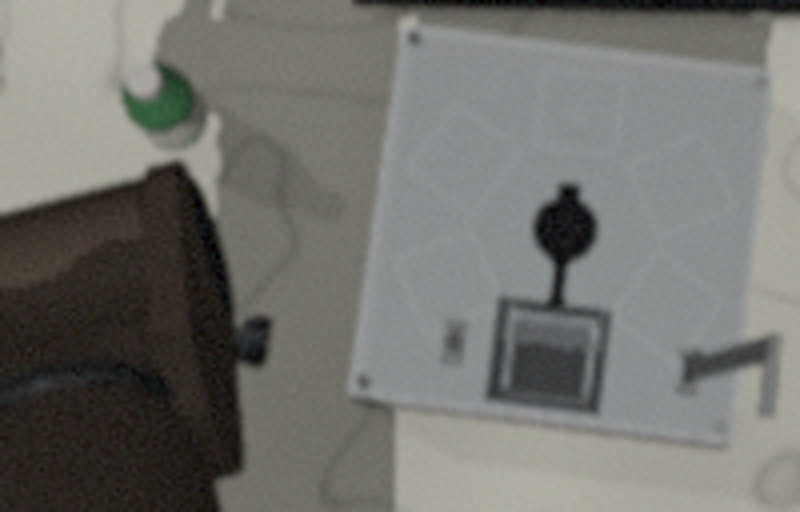

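```bash
cat >> h.py <<'E'
def loc(n,p):
    a=cv2.imread("pics/side0.png"); b=np.mean([read_camera("side").astype(float) for _ in range(4)],0)
    u,v=map(int,proj("side",[*p,.008])); S=4
    up=lambda i:cv2.resize(i.astype(np.float32),None,fx=S,fy=S,interpolation=cv2.INTER_CUBIC)
    t=up(a[v-6:v+7,u-8:u+9]); y0,x0=max(v-26,0),u-28
    r=cv2.matchTemplate(up(b[y0:v+27,x0:u+29]),t,cv2.TM_CCOEFF_NORMED); _,s,_,l=cv2.minMaxLoc(r)
    du,dv=l[0]/S+x0+8-u,l[1]/S+y0+6-v; q=np.array(p)+(ray("side",u+du,v+dv,.008)-ray("side",u,v,.008))[:2]; print(n,round(s,3),du,dv,q); return q
E
python3 -c "
from h import *
loc('puck',(.4487,.3695)); loc('ring',(.5419,.3706))"
```

```text
puck 0.984 7.25 -0.75 [0.47555173 0.37496528]
ring 0.999 0.0 0.0 [0.5419 0.3706]
```

Call:
drive_tool(moves=[{"fingers":75,"delta_pos":[-0.0113,0.039,0],"roll":0},{"fingers":75,"delta_pos":[-0.0113,0.039,0],"roll":0},{"fingers":75,"delta_pos":[-0.0113,0.039,0],"roll":0},{"fingers":75,"delta_pos":[-0.0113,0.038,0],"roll":0},{"fingers":75,"delta_pos":[0,0,-0.04],"roll":0},{"fingers":75,"delta_pos":[0,0,-0.04],"roll":0},{"fingers":75,"delta_pos":[0,0,-0.03],"roll":0},{"fingers":75,"delta_pos":[0,0,0],"roll":0}])

```text
time: 23.1
eef_pos: [0.4751, 0.3699, 0.0565]
tcp_rot: [0.002, 0.999, -0.05, -0.003]
wrist_force: [0.6, -0.2, -0.2]
finger_gap: 0.747
```

Call:
drive_tool(moves=[{"fingers":75,"delta_pos":[0.0005,0.005,-0.02],"roll":0},{"fingers":75,"delta_pos":[0,0,-0.02],"roll":0},{"fingers":75,"delta_pos":[0,0,-0.011],"roll":0},{"fingers":75,"delta_pos":[0,0,0],"roll":0},{"fingers":0,"delta_pos":[0,0,0],"roll":0},{"fingers":0,"delta_pos":[0,0,0],"roll":0},{"fingers":0,"delta_pos":[0,0,0],"roll":0},{"fingers":0,"delta_pos":[0,0,0],"roll":0},{"fingers":0,"delta_pos":[0,0,0],"roll":0}])

```text
time: 24.0
eef_pos: [0.4772, 0.3766, 0.0098]
tcp_rot: [-0.0, 0.999, -0.05, 0.0]
wrist_force: [-0.6, -0.2, 6.4]
finger_gap: 0.0
```

Call:
drive_tool(moves=[{"fingers":0,"delta_pos":[0,0,0.04],"roll":0},{"fingers":0,"delta_pos":[0,0,0.04],"roll":0},{"fingers":0,"delta_pos":[0,0,0.02],"roll":0}])

```text
time: 24.3
eef_pos: [0.4775, 0.3769, 0.1122]
tcp_rot: [-0.001, 0.999, -0.05, 0.001]
wrist_force: [-0.2, -1.4, -0.4]
finger_gap: -0.003
```

```bash
python3 -c "
from h import *
q=loc('puck',(.4487,.3695)); loc('ring',(.5419,.3706)); e=get_obs()['eef_pos']; print(e)
u,v=map(int,proj('side',[.50,.372,.008])); print(u-25,v-35)
s=np.mean([read_camera('side').astype(float) for _ in range(3)],0)[v-35:v+25,u-40:u+40]
cv2.imwrite('pics/p1.png',cv2.resize(np.clip(s*1.6,0,255).astype(np.uint8),(800,600),interpolation=cv2.INTER_CUBIC))"
```

```text
puck 0.984 7.25 -0.75 [0.47555173 0.37496528]
ring 0.999 0.0 0.0 [0.5419 0.3706]
[0.47646037 0.3760992  0.1077574 ]
200 109
```

View pics/p1.png

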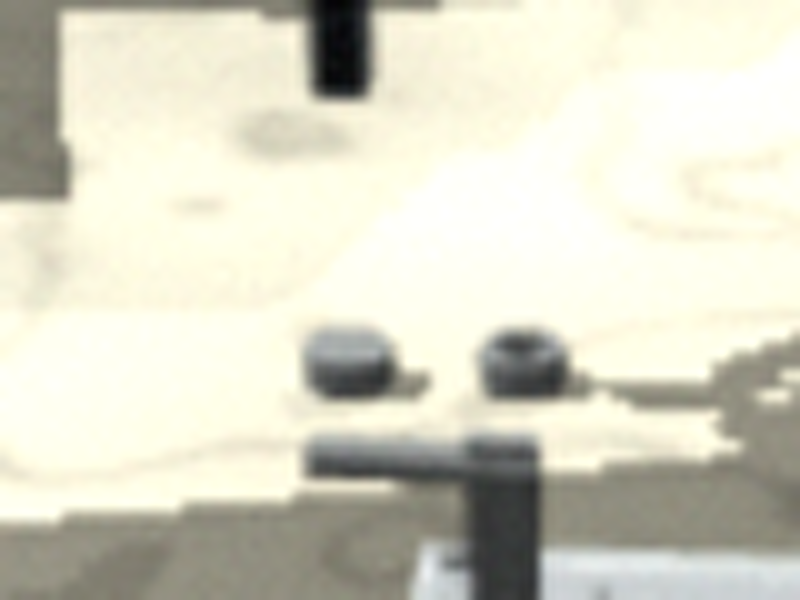

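Call:
drive_tool(moves=[{"fingers":75,"delta_pos":[-0.001,-0.001,0],"roll":0},{"fingers":75,"delta_pos":[0,0,-0.03],"roll":0},{"fingers":75,"delta_pos":[0,0,-0.04],"roll":0},{"fingers":75,"delta_pos":[0,0,-0.02],"roll":0},{"fingers":75,"delta_pos":[0,0,-0.01],"roll":0},{"fingers":75,"delta_pos":[0,0,0],"roll":0}])

```text
time: 25.45
eef_pos: [0.4755, 0.3751, 0.008]
tcp_rot: [0.001, 0.999, -0.05, -0.001]
wrist_force: [0.1, 0.1, 0.4]
finger_gap: 0.75
```

Call:
drive_tool(moves=[{"fingers":75,"delta_pos":[0,0,-0.005],"roll":0},{"fingers":75,"delta_pos":[0,0,-0.004],"roll":0},{"fingers":75,"delta_pos":[0,0,0],"roll":0}])

```text
time: 25.75
eef_pos: [0.476, 0.3755, 0.0003]
tcp_rot: [-0.0, 0.999, -0.05, 0.0]
wrist_force: [0.2, -0.3, 1.1]
finger_gap: 0.747
```

Call:
drive_tool(moves=[{"fingers":0,"delta_pos":[0,0,0],"roll":0},{"fingers":0,"delta_pos":[0,0,0],"roll":0},{"fingers":0,"delta_pos":[0,0,0],"roll":0},{"fingers":0,"delta_pos":[0,0,0],"roll":0},{"fingers":0,"delta_pos":[0,0,0],"roll":0}])

```text
time: 26.25
eef_pos: [0.476, 0.3755, 0.0009]
tcp_rot: [-0.0, 0.999, -0.05, 0.0]
wrist_force: [-2.0, -1.2, 7.2]
finger_gap: 0.361
```

Call:
drive_tool(moves=[{"fingers":0,"delta_pos":[0,0,0.03],"roll":0},{"fingers":0,"delta_pos":[0,0,0.04],"roll":0},{"fingers":0,"delta_pos":[0,0,0.04],"roll":0},{"fingers":0,"delta_pos":[0,0,0.03],"roll":0},{"fingers":0,"delta_pos":[0.0055,-0.0385,0],"roll":0},{"fingers":0,"delta_pos":[0.0055,-0.0385,0],"roll":0},{"fingers":0,"delta_pos":[0.0055,-0.0385,0],"roll":0},{"fingers":0,"delta_pos":[0.0055,-0.0385,0],"roll":0},{"fingers":0,"delta_pos":[0.0055,-0.0385,0],"roll":0},{"fingers":0,"delta_pos":[0.0055,-0.0385,0],"roll":0}])

```text
time: 27.25
eef_pos: [0.5088, 0.1429, 0.1403]
tcp_rot: [0.0, 0.999, -0.05, 0.0]
wrist_force: [0.1, 0.1, -0.6]
finger_gap: 0.358
```

Call:
drive_tool(moves=[{"fingers":0,"delta_pos":[0.0055,-0.0385,0],"roll":0},{"fingers":0,"delta_pos":[0.0055,-0.0385,0],"roll":0},{"fingers":0,"delta_pos":[0.0055,-0.0385,0],"roll":0},{"fingers":0,"delta_pos":[0.0055,-0.0385,0],"roll":0},{"fingers":0,"delta_pos":[0,0,0],"roll":0},{"fingers":0,"delta_pos":[0,0,0],"roll":0}])

```text
time: 27.85
eef_pos: [0.5307, -0.0102, 0.1401]
tcp_rot: [-0.0, 0.999, -0.051, -0.0]
wrist_force: [0.6, -0.5, -1.4]
finger_gap: 0.365
```

Call:
drive_tool(moves=[{"fingers":0,"delta_pos":[0,0,-0.035],"roll":0},{"fingers":0,"delta_pos":[0,0,-0.03],"roll":0},{"fingers":0,"delta_pos":[0,0,-0.015],"roll":0},{"fingers":0,"delta_pos":[0,0,0],"roll":0},{"fingers":48,"delta_pos":[0,0,0],"roll":0},{"fingers":48,"delta_pos":[0,0,0],"roll":0},{"fingers":48,"delta_pos":[0,0,0],"roll":0}])

```text
time: 28.55
eef_pos: [0.5313, -0.0094, 0.0611]
tcp_rot: [0.0, 0.999, -0.05, 0.001]
wrist_force: [0.2, -0.5, 0.4]
finger_gap: 0.48
```

Call:
drive_tool(moves=[{"fingers":48,"delta_pos":[0,0,0.04],"roll":0},{"fingers":48,"delta_pos":[0,0,0.04],"roll":0},{"fingers":48,"delta_pos":[0,0.04,0.02],"roll":0.145},{"fingers":60,"delta_pos":[0,0.04,0],"roll":0.145},{"fingers":60,"delta_pos":[0,0.04,0],"roll":0.145},{"fingers":60,"delta_pos":[0,0.04,0],"roll":0.145},{"fingers":60,"delta_pos":[0,0.04,0],"roll":0.145},{"fingers":60,"delta_pos":[0,0,0],"roll":0.145},{"fingers":60,"delta_pos":[0,0,0],"roll":0.145},{"fingers":60,"delta_pos":[0,0,0],"roll":0.145},{"fingers":60,"delta_pos":[0,0,0],"roll":0.145},{"fingers":60,"delta_pos":[0,0,0],"roll":0.145}])

```text
time: 29.75
eef_pos: [0.5309, 0.1905, 0.1608]
tcp_rot: [0.0, 0.779, 0.627, 0.001]
wrist_force: [-0.1, 0.7, 0.2]
finger_gap: 0.602
```

```bash
python3 -c "
from h import *
a=cv2.imread('pics/t3.png').astype(float); b=read_camera('top'); cv2.imwrite('pics/t4.png',b); b=b.astype(float)
g=lambda i: i[186:216:2,250:284:2].mean(2).astype(int)
print(g(b)); print(get_obs()['eef_pos'],yaw())
loc('ring',(.5419,.3706))"
```

```text
[[139 141 123 102 114 113 123 129 120  41  69 135 140 138 137 141 139]
 [142 143 107  70  90  76  76  75  63  38  57 106 111 116 121 135 135]
 [144 142  98  82 126 117 112 105 102  90  82  79  74  79  75  91 108]
 [142 137  86  87 114  99 105 107 111 110 113 119 121 116 112  82 103]
 [139 134  78  95 109  91  94  83  68  69  73  97  99  96 129  89 112]
 [142 132  75  97 100  91  82  66  72  69  57  76  91  93 125  89 121]
 [140 124  57  95  89  58  77 108 112 115  99  66  83  95 108  83 127]
 [140 120  56  94  85  57 101 121 118 121 125  87  51  89 102  75 131]
 [139 105  62  99  73  61  99 105 105 105 115  99  58  94  97  79 136]
 [140  98  62 110  70  58  71  73  74  80  84  74  59  98  92  86 137]
 [141  88  65 115  62  54  60  76  76  77  77  59  61 102  83  93 140]
 [135  83  64  98  66  59  55  60  65  65  61  53  62 105  76 103 141]
 [133  73  65  78  75  77  77  74  72  64  65  65  66  99  67 114 142]
 [136 115 112  98  94  86  77  77  80  76  83  81  79  85  56 121 141]
 [142 148 152 143 142 141 137 131 120 113 111  94  89  84  75 126 142]]
[0.53087438 0.19045037 0.16080872] 1.3646712650927793
ring 0.999 0.0 0.0 [0.5419 0.3706]
```

Call:
drive_tool(moves=[{"fingers":60,"delta_pos":[0.0153,-0.0349,0],"roll":0.145},{"fingers":60,"delta_pos":[0.0153,-0.0349,0],"roll":0.145},{"fingers":60,"delta_pos":[0.0153,-0.0349,0],"roll":0.145},{"fingers":60,"delta_pos":[0.0153,-0.0349,0],"roll":0.145},{"fingers":60,"delta_pos":[0.0153,-0.0349,0],"roll":0.145},{"fingers":60,"delta_pos":[0.0153,-0.0349,0],"roll":0.145},{"fingers":60,"delta_pos":[0,0,0],"roll":0.145},{"fingers":60,"delta_pos":[0,0,0],"roll":0.145},{"fingers":60,"delta_pos":[0,0,-0.02],"roll":0.145},{"fingers":60,"delta_pos":[0,0,-0.02],"roll":0.145},{"fingers":60,"delta_pos":[0,0,0],"roll":0.145},{"fingers":60,"delta_pos":[0,0,0],"roll":0.08}])

```text
time: 31.2
eef_pos: [0.6224, -0.0191, 0.1194]
tcp_rot: [-0.001, 0.057, 0.998, 0.0]
wrist_force: [-0.2, 1.0, 0.3]
finger_gap: 0.598
```

Call:
drive_tool(moves=[{"fingers":60,"delta_pos":[0,0,0],"roll":0}])

```text
time: 31.3
eef_pos: [0.6227, -0.019, 0.12]
tcp_rot: [-0.0, 0.059, 0.998, 0.0]
wrist_force: [-0.3, 0.8, 0.0]
finger_gap: 0.602
```

Call:
drive_tool(moves=[{"fingers":60,"delta_pos":[0,0,-0.025],"roll":0.018},{"fingers":60,"delta_pos":[0,0,-0.015],"roll":0},{"fingers":60,"delta_pos":[0,0,0],"roll":0},{"fingers":0,"delta_pos":[0,0,0],"roll":0},{"fingers":0,"delta_pos":[0,0,0],"roll":0},{"fingers":0,"delta_pos":[0,0,0],"roll":0},{"fingers":0,"delta_pos":[0,0,0],"roll":0},{"fingers":0,"delta_pos":[0,0,0],"roll":-0.1},{"fingers":0,"delta_pos":[0,0,0],"roll":-0.14},{"fingers":0,"delta_pos":[0,0,0],"roll":-0.14},{"fingers":0,"delta_pos":[0,0,0],"roll":-0.14},{"fingers":0,"delta_pos":[0,0,0],"roll":-0.14}])

```text
time: 32.5
eef_pos: [0.6233, -0.0183, 0.0811]
tcp_rot: [0.001, 0.373, 0.928, 0.001]
wrist_force: [0.9, 6.4, 6.3]
finger_gap: 0.167
```

Call:
drive_tool(moves=[{"fingers":0,"delta_pos":[0,0,0],"roll":-0.14},{"fingers":0,"delta_pos":[0,0,0],"roll":-0.14},{"fingers":0,"delta_pos":[0,0,0],"roll":-0.14},{"fingers":0,"delta_pos":[0,0,0],"roll":-0.14},{"fingers":0,"delta_pos":[0,0,0],"roll":-0.14},{"fingers":0,"delta_pos":[0,0,0],"roll":-0.14},{"fingers":0,"delta_pos":[0,0,0],"roll":-0.14},{"fingers":0,"delta_pos":[0,0,0],"roll":-0.14},{"fingers":0,"delta_pos":[0,0,0],"roll":-0.14},{"fingers":0,"delta_pos":[0,0,0],"roll":0},{"fingers":0,"delta_pos":[0,0,0],"roll":0}])

```text
time: 33.6
eef_pos: [0.6243, -0.0181, 0.0811]
tcp_rot: [0.001, 0.847, 0.532, 0.002]
wrist_force: [6.6, 9.3, 3.0]
finger_gap: 0.17
```

```bash
python3 -c "
from h import *
o=get_obs();print(yaw(),o['eef_pos'],o['wrist_force'],o['finger_gap'])"
```

```text
1.12210273123472 [ 0.62432246 -0.01811111  0.08111335] [6.58960347 9.30638823 3.0029934 ] 0.17045179656009524
```

Call:
drive_tool(moves=[{"fingers":0,"delta_pos":[0,0,0],"roll":-0.1},{"fingers":0,"delta_pos":[0,0,0],"roll":-0.077},{"fingers":0,"delta_pos":[0,0,0],"roll":0},{"fingers":0,"delta_pos":[0,0,0],"roll":0}])

```text
time: 34.0
eef_pos: [0.6245, -0.0182, 0.0811]
tcp_rot: [0.001, 0.89, 0.455, 0.002]
wrist_force: [7.6, 7.8, 1.1]
finger_gap: 0.17
```

```bash
python3 -c "
from h import *
o=get_obs();print(yaw(),o['eef_pos'],o['wrist_force'],o['finger_gap']); chk(dict(ring=(.5419,.3706)))"
```

```text
0.9452240596097075 [ 0.62445284 -0.01816589  0.08111563] [7.61485749 7.77697763 1.14292558] 0.1702256873265184
ring 1.0 0 0
```

Call:
drive_tool(moves=[{"fingers":75,"delta_pos":[0,0,0],"roll":0},{"fingers":75,"delta_pos":[0,0,0],"roll":0},{"fingers":75,"delta_pos":[0,0,0.04],"roll":0},{"fingers":75,"delta_pos":[0,0,0.04],"roll":0},{"fingers":75,"delta_pos":[-0.008,0.039,0],"roll":-0.13},{"fingers":75,"delta_pos":[-0.008,0.039,0],"roll":-0.13},{"fingers":75,"delta_pos":[-0.008,0.039,0],"roll":-0.13},{"fingers":75,"delta_pos":[-0.008,0.039,0],"roll":-0.13},{"fingers":75,"delta_pos":[-0.008,0.039,0],"roll":-0.13},{"fingers":75,"delta_pos":[-0.008,0.039,0],"roll":-0.13},{"fingers":75,"delta_pos":[-0.008,0.039,0],"roll":-0.13},{"fingers":75,"delta_pos":[-0.008,0.039,0],"roll":-0.13}])

```text
time: 35.25
eef_pos: [0.5581, 0.2942, 0.1602]
tcp_rot: [0.0, 0.999, -0.05, -0.0]
wrist_force: [0.2, -0.4, -0.1]
finger_gap: 0.751
```

Call:
drive_tool(moves=[{"fingers":75,"delta_pos":[-0.008,0.039,0],"roll":0},{"fingers":75,"delta_pos":[-0.008,0.037,0],"roll":0},{"fingers":75,"delta_pos":[0,0,-0.035],"roll":0},{"fingers":75,"delta_pos":[0,0,-0.035],"roll":0},{"fingers":75,"delta_pos":[0,0,-0.03],"roll":0},{"fingers":75,"delta_pos":[0,0,0],"roll":0},{"fingers":75,"delta_pos":[0,0,0],"roll":0}])

```text
time: 35.95
eef_pos: [0.5429, 0.3689, 0.0605]
tcp_rot: [0.0, 0.999, -0.047, -0.0]
wrist_force: [-0.2, -1.1, 1.3]
finger_gap: 0.751
```

Call:
drive_tool(moves=[{"fingers":75,"delta_pos":[-0.001,0.002,-0.03],"roll":0},{"fingers":75,"delta_pos":[0,0,-0.02],"roll":0},{"fingers":75,"delta_pos":[0,0,-0.01],"roll":0},{"fingers":75,"delta_pos":[0,0,0],"roll":0},{"fingers":0,"delta_pos":[0,0,0],"roll":0},{"fingers":0,"delta_pos":[0,0,0],"roll":0},{"fingers":0,"delta_pos":[0,0,0],"roll":0},{"fingers":0,"delta_pos":[0,0,0],"roll":0},{"fingers":0,"delta_pos":[0,0,0],"roll":0}])

```text
time: 36.85
eef_pos: [0.5423, 0.3713, 0.0019]
tcp_rot: [-0.001, 0.999, -0.047, 0.001]
wrist_force: [-2.1, -1.0, 6.7]
finger_gap: 0.36
```

Ring gripped (gap 0.36). I'll lift it and carry it to the window at (0.531, -0.010).

Call:
drive_tool(moves=[{"fingers":0,"delta_pos":[0,0,0.03],"roll":0},{"fingers":0,"delta_pos":[0,0,0.04],"roll":0},{"fingers":0,"delta_pos":[0,0,0.04],"roll":0},{"fingers":0,"delta_pos":[0,0,0.03],"roll":0},{"fingers":0,"delta_pos":[-0.001,-0.038,0],"roll":0},{"fingers":0,"delta_pos":[-0.001,-0.038,0],"roll":0},{"fingers":0,"delta_pos":[-0.001,-0.038,0],"roll":0},{"fingers":0,"delta_pos":[-0.001,-0.038,0],"roll":0},{"fingers":0,"delta_pos":[-0.001,-0.038,0],"roll":0},{"fingers":0,"delta_pos":[-0.001,-0.038,0],"roll":0}])

```text
time: 37.85
eef_pos: [0.5356, 0.1415, 0.141]
tcp_rot: [-0.0, 0.999, -0.047, 0.001]
wrist_force: [1.1, 0.4, -0.5]
finger_gap: 0.356
```

Call:
drive_tool(moves=[{"fingers":0,"delta_pos":[-0.001,-0.038,0],"roll":0},{"fingers":0,"delta_pos":[-0.001,-0.038,0],"roll":0},{"fingers":0,"delta_pos":[-0.001,-0.038,0],"roll":0},{"fingers":0,"delta_pos":[-0.001,-0.038,0],"roll":0},{"fingers":0,"delta_pos":[0,0,0],"roll":0},{"fingers":0,"delta_pos":[0,0,0],"roll":0}])

```text
time: 38.45
eef_pos: [0.5317, -0.0096, 0.1407]
tcp_rot: [0.0, 0.999, -0.048, 0.0]
wrist_force: [1.1, 0.2, -0.4]
finger_gap: 0.357
```

Call:
drive_tool(moves=[{"fingers":0,"delta_pos":[0,0,-0.035],"roll":0},{"fingers":0,"delta_pos":[0,0,-0.03],"roll":0},{"fingers":0,"delta_pos":[0,0,-0.015],"roll":0},{"fingers":0,"delta_pos":[0,0,0],"roll":0},{"fingers":48,"delta_pos":[0,0,0],"roll":0},{"fingers":48,"delta_pos":[0,0,0],"roll":0},{"fingers":48,"delta_pos":[0,0,0],"roll":0},{"fingers":48,"delta_pos":[0,0,0.04],"roll":0},{"fingers":48,"delta_pos":[0,0,0.04],"roll":0}])

```text
time: 39.35
eef_pos: [0.5313, -0.0089, 0.1411]
tcp_rot: [-0.0, 0.999, -0.047, -0.001]
wrist_force: [0.2, 0.4, -0.4]
finger_gap: 0.484
```

Call:
drive_tool(moves=[{"fingers":48,"delta_pos":[0,0.04,0.02],"roll":0.145},{"fingers":60,"delta_pos":[0,0.04,0],"roll":0.145},{"fingers":60,"delta_pos":[0,0.04,0],"roll":0.145},{"fingers":60,"delta_pos":[0,0.04,0],"roll":0.145},{"fingers":60,"delta_pos":[0,0.04,0],"roll":0.145},{"fingers":60,"delta_pos":[0,0,0],"roll":0.145},{"fingers":60,"delta_pos":[0,0,0],"roll":0.145},{"fingers":60,"delta_pos":[0,0,0],"roll":0}])

```text
time: 40.15
eef_pos: [0.5316, 0.1914, 0.1607]
tcp_rot: [0.0, 0.895, 0.446, 0.001]
wrist_force: [-0.5, -0.1, 0.8]
finger_gap: 0.598
```

```bash
python3 -c "
from h import *
b=read_camera('top'); cv2.imwrite('pics/t5.png',b); b=b.astype(float)
print(b[186:216:2,250:284:2].mean(2).astype(int)); print(get_obs()['eef_pos'],yaw())
e=cv2.resize(b[112:240,212:330],(553,600),interpolation=cv2.INTER_CUBIC); cv2.imwrite('pics/t5b.png',np.clip(e*1.6,0,255))"
```

```text
[[141 144 121 106 112 117 122 131 132 136 136 137 139 139 139 138 141]
 [142 142 109  70  94  79  72  74  72  80  96 110 112 118 120 133 135]
 [144 142  95  85 119 118 113 106 101  95  88  80  75  74  74  89 104]
 [138 137  87  93 112  97 105 108 112 109 116 120 122 117 113  81 100]
 [142 134  75  96 106  92  93  85  71  64  84 100  98 106 129  89 111]
 [141 130  73 102 103  91  82  61  69  65  56  77  92  95 117  92 118]
 [139 127  61  95  92  64  75 102 112 106  80  64  81  96 105  85 129]
 [140 118  58  94  80  57 104 103  84  96 120  76  58  90  93  77 131]
 [143 108  61 108  69  62  86  67  57  57 106  87  58 103  99  76 136]
 [142  97  60 117  62  56  71  67  63  59  80  72  58 100  88  85 138]
 [141  94  67 109  61  55  61  70  66  71  75  61  61 107  77  92 143]
 [137  82  68  93  64  57  57  62  62  68  60  58  63 113  68 100 141]
 [134  71  62  78  76  80  81  72  71  68  65  59  68 108  64 114 143]
 [139 118 109  99  96  85  79  75  75  79  83  81  77  82  59 121 145]
 [142 146 147 146 140 144 137 132 119 116 108  98  82  81  72 127 141]]
[0.53166115 0.19108141 0.160625  ] 0.9177821223804247[ WARN:0@0.872] global loadsave.cpp:1063 imwrite_ Unsupported depth image for selected encoder is fallbacked to CV_8U.
```

Call:
drive_tool(moves=[{"fingers":60,"delta_pos":[0.0153,-0.0349,0],"roll":0.028},{"fingers":60,"delta_pos":[0.0153,-0.0349,0],"roll":0},{"fingers":60,"delta_pos":[0.0153,-0.0349,0],"roll":0},{"fingers":60,"delta_pos":[0.0153,-0.0349,0],"roll":0},{"fingers":60,"delta_pos":[0.0153,-0.0349,0],"roll":0},{"fingers":60,"delta_pos":[0.0153,-0.0349,0],"roll":0},{"fingers":60,"delta_pos":[0,0,-0.04],"roll":0},{"fingers":60,"delta_pos":[0,0,0],"roll":0},{"fingers":60,"delta_pos":[0,0,0],"roll":0}])

```text
time: 41.1
eef_pos: [0.6231, -0.0184, 0.1203]
tcp_rot: [-0.0, 0.89, 0.456, -0.001]
wrist_force: [0.3, 0.3, -0.2]
finger_gap: 0.598
```

Call:
drive_tool(moves=[{"fingers":60,"delta_pos":[0,0,-0.025],"roll":0},{"fingers":60,"delta_pos":[0,0,-0.014],"roll":0},{"fingers":60,"delta_pos":[0,0,0],"roll":0},{"fingers":0,"delta_pos":[0,0,0],"roll":0},{"fingers":0,"delta_pos":[0,0,0],"roll":0},{"fingers":0,"delta_pos":[0,0,0],"roll":0},{"fingers":0,"delta_pos":[0,0,0],"roll":0},{"fingers":0,"delta_pos":[0,0,0],"roll":-0.14},{"fingers":0,"delta_pos":[0,0,0],"roll":-0.14},{"fingers":0,"delta_pos":[0,0,0],"roll":-0.14},{"fingers":0,"delta_pos":[0,0,0],"roll":-0.14},{"fingers":0,"delta_pos":[0,0,0],"roll":-0.14}])

```text
time: 42.3
eef_pos: [0.6244, -0.0187, 0.0824]
tcp_rot: [0.001, 0.993, 0.121, 0.001]
wrist_force: [0.6, -0.9, 6.5]
finger_gap: 0.165
```

Call:
drive_tool(moves=[{"fingers":0,"delta_pos":[0,0,0],"roll":-0.14},{"fingers":0,"delta_pos":[0,0,0],"roll":-0.14},{"fingers":0,"delta_pos":[0,0,0],"roll":-0.14},{"fingers":0,"delta_pos":[0,0,0],"roll":-0.14},{"fingers":0,"delta_pos":[0,0,0],"roll":-0.14},{"fingers":0,"delta_pos":[0,0,0],"roll":-0.14},{"fingers":0,"delta_pos":[0,0,0],"roll":-0.14},{"fingers":0,"delta_pos":[0,0,0],"roll":-0.14},{"fingers":0,"delta_pos":[0,0,0],"roll":-0.1},{"fingers":0,"delta_pos":[0,0,0],"roll":0},{"fingers":0,"delta_pos":[0,0,0],"roll":0}])

```text
time: 43.4
eef_pos: [0.6242, -0.0191, 0.0824]
tcp_rot: [-0.0, 0.884, -0.467, 0.001]
wrist_force: [-0.3, -3.8, 6.8]
finger_gap: 0.167
```

```bash
python3 -c "
from h import *
o=get_obs();print(yaw(),o['qpos'][5],o['eef_pos'],o['wrist_force'],o['finger_gap'])"
```

```text
-0.9715949028555807 2.407029713174184 [ 0.6242146  -0.01913523  0.08243152] [-0.3463439  -3.80182186  6.76033671] 0.1671622834047214
```

Call:
drive_tool(moves=[{"fingers":0,"delta_pos":[0,0,0],"roll":-0.1},{"fingers":0,"delta_pos":[0,0,0],"roll":-0.075},{"fingers":0,"delta_pos":[0,0,0],"roll":0},{"fingers":0,"delta_pos":[0,0,0],"roll":0}])

```text
time: 43.8
eef_pos: [0.6241, -0.0192, 0.0824]
tcp_rot: [-0.0, 0.84, -0.542, 0.001]
wrist_force: [-0.3, -3.8, 6.6]
finger_gap: 0.167
```

```bash
python3 -c "
from h import *
o=get_obs();print(yaw(),o['qpos'][5],o['eef_pos'],o['wrist_force'],o['finger_gap'])"
```

```text
-1.1465530506817851 2.581977437500419 [ 0.62410972 -0.01916101  0.08236571] [-0.27624061 -3.80390729  6.55547015] 0.1668110424362613
```

Call:
drive_tool(moves=[{"fingers":60,"delta_pos":[0,0,0],"roll":0},{"fingers":60,"delta_pos":[0,0,0],"roll":0},{"fingers":60,"delta_pos":[0,0,0.04],"roll":0},{"fingers":60,"delta_pos":[0,0,0.04],"roll":0.145},{"fingers":60,"delta_pos":[-0.02,0.035,0],"roll":0.145},{"fingers":60,"delta_pos":[-0.02,0.035,0],"roll":0.145},{"fingers":60,"delta_pos":[-0.02,0.035,0],"roll":0.145},{"fingers":60,"delta_pos":[-0.01,0.035,0],"roll":0.145},{"fingers":60,"delta_pos":[-0.01,0.035,0],"roll":0.145},{"fingers":60,"delta_pos":[0,0.035,0],"roll":0.145},{"fingers":60,"delta_pos":[0,0,0],"roll":0}])

```text
time: 44.9
eef_pos: [0.5428, 0.195, 0.1612]
tcp_rot: [-0.0, 0.998, -0.062, 0.0]
wrist_force: [-0.2, -0.2, 0.4]
finger_gap: 0.594
```

```bash
python3 -c "
from h import *
o=get_obs();print(yaw(),o['eef_pos'])
b=read_camera('top'); cv2.imwrite('pics/t6.png',b); s=read_camera('side');cv2.imwrite('pics/s6.png',s)
a=cv2.resize(b[112:240,212:330],(553,600),interpolation=cv2.INTER_CUBIC)[:,:480]
c=cv2.resize(s[145:225,195:245],(320,512),interpolation=cv2.INTER_CUBIC); c=np.vstack([c,np.zeros((88,320,3),np.uint8)])
cv2.imwrite('pics/v6.png',np.clip(np.hstack([a,c])*1.6,0,255).astype(np.uint8))"
```

```text
-0.12312497276279277 [0.54284806 0.19504845 0.16115305]
```

View pics/v6.png

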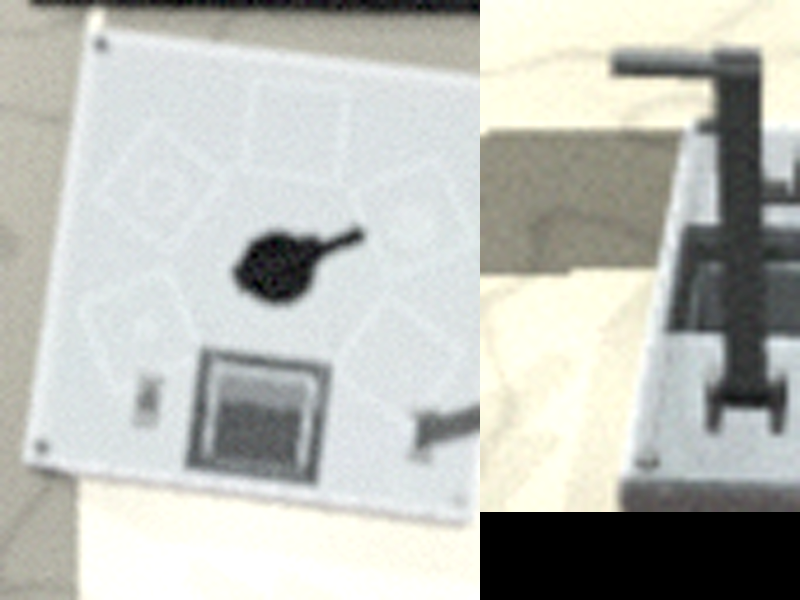

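Bin 5 is empty under the window. The puck, ring and bar show in bins 1, 3 and 4 at about (410,215), (158,185) and (145,325). Next I'll plan how to push the hasp down.

```bash
python3 - <<'E'
from h import *
c=np.array([.6235,-.0188]); a=-.1; ex=np.array([np.cos(a),np.sin(a)]); ey=np.array([-ex[1],ex[0]])
W=lambda x,y:c+ex*x+ey*y
B=lambda x,y,z:ray("top",212+(x+.5)/5-.5,112+(y+.5)/5-.5,z)[:2]
S=lambda p:(np.array([ex,ey])@(p-c)).round(4)
print("catch",S(B(155,425,.08)),"hinge",S(B(453,465,.085)))
for th in(1.6,1.7,1.8,1.9,2.0):
    for hy in(-.098,):
        y,z=hy+.168*np.cos(th),.082+.168*np.sin(th)
        print(th,[np.round(proj("side",[*W(x,y),z]),1) for x in(-.134,-.092)])
for y,z in[(-.19,.215),(-.115,.22),(-.0605,.223),(-.0215,.201),(.01,.169),(.025,.129),(.035,.085)]: print(y,z,W(-.092,y).round(4),"e.z",round(z-.004,4))
E
```

```text
catch [-0.0908  0.0699] hinge [-0.0934 -0.0995]
1.6 [array([217. , 145.1]), array([235.9, 145.7])]
1.7 [array([216.2, 149.1]), array([235.4, 149.7])]
1.8 [array([215.4, 153.9]), array([234.9, 154.6])]
1.9 [array([214.6, 159.5]), array([234.4, 160.1])]
2.0 [array([213.9, 165.7]), array([233.9, 166.4])]
-0.19 0.215 [ 0.513  -0.1987] e.z 0.211
-0.115 0.22 [ 0.5205 -0.124 ] e.z 0.216
-0.0605 0.223 [ 0.5259 -0.0698] e.z 0.219
-0.0215 0.201 [ 0.5298 -0.031 ] e.z 0.197
0.01 0.169 [5.33e-01 3.00e-04] e.z 0.165
0.025 0.129 [0.5345 0.0153] e.z 0.125
0.035 0.085 [0.5355 0.0252] e.z 0.081
```

Call:
drive_tool(moves=[{"fingers":0,"delta_pos":[0,0,0.045],"roll":0.02},{"fingers":0,"delta_pos":[0,0,0.045],"roll":0},{"fingers":0,"delta_pos":[0,0,0.045],"roll":0},{"fingers":0,"delta_pos":[0,0,0.04],"roll":0},{"fingers":0,"delta_pos":[-0.003,-0.04,0],"roll":0},{"fingers":0,"delta_pos":[-0.003,-0.04,0],"roll":0},{"fingers":0,"delta_pos":[-0.003,-0.04,0],"roll":0},{"fingers":0,"delta_pos":[-0.003,-0.04,0],"roll":0},{"fingers":0,"delta_pos":[-0.003,-0.04,0],"roll":0},{"fingers":0,"delta_pos":[-0.003,-0.04,0],"roll":0},{"fingers":0,"delta_pos":[-0.003,-0.04,0],"roll":0},{"fingers":0,"delta_pos":[-0.003,-0.04,0],"roll":0}])

```text
time: 46.2
eef_pos: [0.5185, -0.1311, 0.336]
tcp_rot: [0.0, 0.998, -0.057, -0.0]
wrist_force: [0.9, 0.3, 0.3]
finger_gap: 0.004
```

Call:
drive_tool(moves=[{"fingers":0,"delta_pos":[-0.003,-0.04,0],"roll":0},{"fingers":0,"delta_pos":[-0.003,-0.04,0],"roll":0},{"fingers":0,"delta_pos":[0,0,0],"roll":0},{"fingers":0,"delta_pos":[0,0,-0.04],"roll":0},{"fingers":0,"delta_pos":[0,0,-0.04],"roll":0},{"fingers":0,"delta_pos":[0,0,-0.02],"roll":0},{"fingers":0,"delta_pos":[0,0,0],"roll":0},{"fingers":0,"delta_pos":[0,0,0],"roll":0}])

```text
time: 47.0
eef_pos: [0.5135, -0.2088, 0.2367]
tcp_rot: [0.0, 0.998, -0.056, 0.0]
wrist_force: [0.3, -0.5, 0.7]
finger_gap: 0.003
```

Call:
drive_tool(moves=[{"fingers":0,"delta_pos":[0,0,-0.025],"roll":0},{"fingers":0,"delta_pos":[0.001,0.014,0],"roll":0},{"fingers":0,"delta_pos":[0.001,0.014,0],"roll":0},{"fingers":0,"delta_pos":[0.001,0.014,0],"roll":0},{"fingers":0,"delta_pos":[0.001,0.014,0],"roll":0},{"fingers":0,"delta_pos":[0.001,0.014,0.002],"roll":0},{"fingers":0,"delta_pos":[0.002,0.015,0.003],"roll":0},{"fingers":0,"delta_pos":[0.001,0.014,0.002],"roll":0},{"fingers":0,"delta_pos":[0.001,0.014,0.001],"roll":0},{"fingers":0,"delta_pos":[0.001,0.013,0],"roll":0},{"fingers":0,"delta_pos":[0.001,0.013,0],"roll":0},{"fingers":0,"delta_pos":[0,0,0],"roll":0}])

```text
time: 48.2
eef_pos: [0.5245, -0.0679, 0.219]
tcp_rot: [-0.0, 0.998, -0.055, -0.0]
wrist_force: [0.0, -0.4, -0.5]
finger_gap: -0.002
```

Call:
drive_tool(moves=[{"fingers":0,"delta_pos":[0.002,0.014,-0.006],"roll":0},{"fingers":0,"delta_pos":[0.002,0.012,-0.008],"roll":0},{"fingers":0,"delta_pos":[0.001,0.011,-0.008],"roll":0},{"fingers":0,"delta_pos":[0.001,0.011,-0.01],"roll":0},{"fingers":0,"delta_pos":[0.001,0.01,-0.011],"roll":0},{"fingers":0,"delta_pos":[0.001,0.01,-0.011],"roll":0},{"fingers":0,"delta_pos":[0.001,0.005,-0.013],"roll":0},{"fingers":0,"delta_pos":[0.001,0.005,-0.013],"roll":0},{"fingers":0,"delta_pos":[0,0.005,-0.014],"roll":0},{"fingers":0,"delta_pos":[0,0.004,-0.012],"roll":0},{"fingers":0,"delta_pos":[0,0.003,-0.01],"roll":0},{"fingers":0,"delta_pos":[0,0,0],"roll":0}])

```text
time: 49.4
eef_pos: [0.5339, 0.0208, 0.1016]
tcp_rot: [0.0, 0.998, -0.056, -0.001]
wrist_force: [-0.8, 0.7, 0.4]
finger_gap: 0.005
```

```bash
python3 - <<'E'
from h import *
o=get_obs(); print(o["eef_pos"],o["wrist_force"])
s=read_camera("side"); cv2.imwrite("pics/s7.png",s)
d=np.abs(s.astype(int)-cv2.imread("pics/s6.png").astype(int)).sum(2)
print("old upright region changed:",d[152:158,216:236].mean(), d[175:185,233:238].mean())
E
```

```text
[0.53391107 0.02080689 0.10159416] [-0.83262483  0.68795962  0.35332134]
old upright region changed: 187.64166666666668 178.86
```

Hasp has swung over. I'll press down in small steps and watch the force.

Call:
drive_tool(moves=[{"fingers":0,"delta_pos":[0,0.002,-0.008],"roll":0},{"fingers":0,"delta_pos":[0,0.001,-0.006],"roll":0},{"fingers":0,"delta_pos":[0,0,-0.004],"roll":0},{"fingers":0,"delta_pos":[0,0,0],"roll":0}])

```text
time: 49.85
eef_pos: [0.5342, 0.0236, 0.0845]
tcp_rot: [0.0, 0.998, -0.056, -0.0]
wrist_force: [-0.3, -0.6, 0.8]
finger_gap: 0.0
```

Call:
drive_tool(moves=[{"fingers":0,"delta_pos":[0,0,-0.003],"roll":0},{"fingers":0,"delta_pos":[0,0,0],"roll":0}])

```text
time: 50.05
eef_pos: [0.5344, 0.0235, 0.0819]
tcp_rot: [0.0, 0.998, -0.056, -0.0]
wrist_force: [-0.3, -0.5, -0.3]
finger_gap: 0.002
```

Call:
drive_tool(moves=[{"fingers":0,"delta_pos":[0,0,-0.002],"roll":0},{"fingers":0,"delta_pos":[0,0,-0.002],"roll":0},{"fingers":0,"delta_pos":[0,0,0],"roll":0}])

```text
time: 50.35
eef_pos: [0.5346, 0.0236, 0.0782]
tcp_rot: [0.0, 0.998, -0.056, 0.0]
wrist_force: [-0.5, 0.3, 2.6]
finger_gap: -0.001
```

Call:
drive_tool(moves=[{"fingers":0,"delta_pos":[0,0,-0.002],"roll":0},{"fingers":0,"delta_pos":[0,0,0],"roll":0}])

```text
time: 50.55
eef_pos: [0.5347, 0.0235, 0.0779]
tcp_rot: [0.0, 0.998, -0.055, 0.001]
wrist_force: [-6.6, 0.7, 25.4]
finger_gap: -0.002
```

Call:
drive_tool(moves=[{"fingers":0,"delta_pos":[0,0,0.01],"roll":0},{"fingers":0,"delta_pos":[0,0,0.04],"roll":0},{"fingers":0,"delta_pos":[0,0,0.04],"roll":0},{"fingers":0,"delta_pos":[-0.0065,-0.036,0],"roll":0},{"fingers":0,"delta_pos":[-0.0065,-0.036,0],"roll":0},{"fingers":0,"delta_pos":[-0.0065,-0.036,0],"roll":0},{"fingers":0,"delta_pos":[-0.0065,-0.036,0],"roll":0},{"fingers":0,"delta_pos":[-0.0065,-0.036,0],"roll":0},{"fingers":0,"delta_pos":[-0.0065,-0.036,0],"roll":0},{"fingers":0,"delta_pos":[-0.0065,-0.036,0],"roll":0},{"fingers":0,"delta_pos":[-0.0065,-0.036,0],"roll":0},{"fingers":0,"delta_pos":[-0.0065,-0.036,0],"roll":0}])

```text
time: 51.75
eef_pos: [0.4755, -0.3019, 0.166]
tcp_rot: [0.0, 0.998, -0.056, -0.0]
wrist_force: [0.8, 0.0, 0.0]
finger_gap: -0.005
```

Call:
drive_tool(moves=[{"fingers":0,"delta_pos":[-0.0065,-0.035,0],"roll":0},{"fingers":0,"delta_pos":[0,0,-0.04],"roll":0},{"fingers":0,"delta_pos":[0,0,0],"roll":0},{"fingers":0,"delta_pos":[0,0,0],"roll":0}])

```text
time: 52.15
eef_pos: [0.4693, -0.335, 0.1261]
tcp_rot: [-0.001, 0.998, -0.056, -0.001]
wrist_force: [0.4, -0.8, 1.1]
finger_gap: 0.005
```

```bash
python3 - <<'E'
from h import *
o=get_obs(); print(o["eef_pos"],yaw())
c=np.array([.6235,-.0188]); a=-.1; ex=np.array([np.cos(a),np.sin(a)]); ey=np.array([-ex[1],ex[0]])
W=lambda x,y:c+ex*x+ey*y
s=np.mean([read_camera("side").astype(float) for _ in range(3)],0); t=read_camera("top")
k=10
b=cv2.resize(s[155:215,195:255],(600,600),interpolation=cv2.INTER_CUBIC)
for th in(0,.1):
    p=[proj("side",[*W(x,-.098+.168*np.cos(th)),.082+.168*np.sin(th)]) for x in(-.134,-.092)]; print(th,[(round((u-195)*10),round((v-155)*10)) for u,v in p])
k=cv2.resize(t[168:244,352:394],(200,362),interpolation=cv2.INTER_CUBIC).astype(float); k=np.vstack([k,np.zeros((238,200,3))])
cv2.imwrite("pics/v7.png",np.clip(np.hstack([b,k])*1.6,0,255).astype(np.uint8))
for n,p in dict(mid=(.5783,-.3136),large=(.524,-.323),small=(.4705,-.3358)).items(): print(n,proj("side",[*p,.047]))
E
```

```text
[ 0.46928389 -0.3349617   0.12606774] -0.11114559972828035
0 [(305, 151), (450, 156)]
0.1 [(304, 102), (450, 107)]
mid (np.float64(266.7246301439935), np.float64(277.18379404713653))
large (np.float64(240.86095240903975), np.float64(281.75516795166186))
small (np.float64(214.50694602196248), np.float64(287.79661078964284))
```

View pics/v7.png

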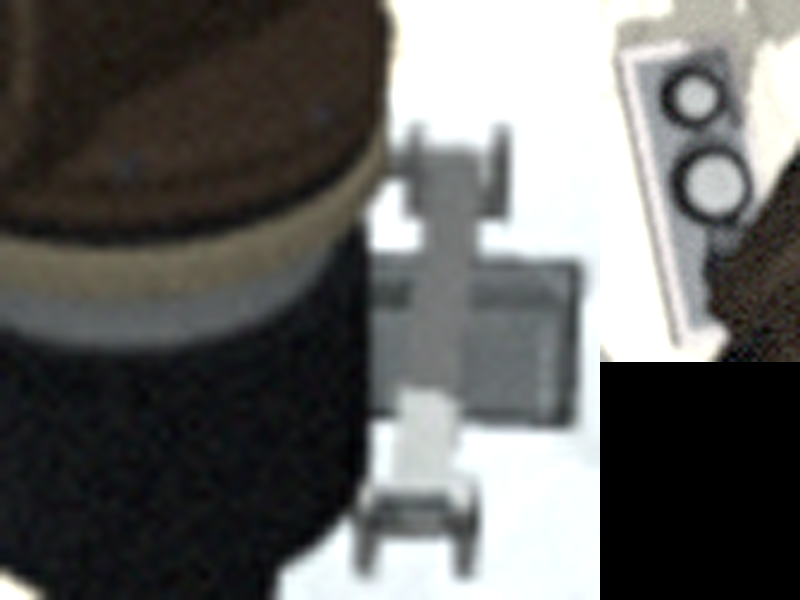

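The hasp lies across the window with its end at (450,155), between the catch posts, where an angle of 0 should appear. Next is the smallest key.

Call:
drive_tool(moves=[{"fingers":0,"delta_pos":[0.001,-0.001,-0.04],"roll":0},{"fingers":0,"delta_pos":[0,0,-0.03],"roll":0},{"fingers":0,"delta_pos":[0,0,-0.008],"roll":0},{"fingers":0,"delta_pos":[0,0,0],"roll":0},{"fingers":0,"delta_pos":[0,0,-0.004],"roll":0},{"fingers":0,"delta_pos":[0,0,-0.004],"roll":0},{"fingers":0,"delta_pos":[0,0,0],"roll":0}])

```text
time: 53.05
eef_pos: [0.4708, -0.3367, 0.0406]
tcp_rot: [0.0, 0.998, -0.056, 0.001]
wrist_force: [1.0, -0.1, 1.5]
finger_gap: 0.003
```

Call:
drive_tool(moves=[{"fingers":0,"delta_pos":[0,0,-0.003],"roll":0},{"fingers":0,"delta_pos":[0,0,0],"roll":0},{"fingers":0,"delta_pos":[0,0,0],"roll":0}])

```text
time: 53.35
eef_pos: [0.4708, -0.3367, 0.0374]
tcp_rot: [0.0, 0.998, -0.056, 0.0]
wrist_force: [1.3, -0.2, 2.2]
finger_gap: -0.0
```

Call:
drive_tool(moves=[{"fingers":0,"delta_pos":[0,0,-0.003],"roll":0},{"fingers":0,"delta_pos":[0,0,-0.001],"roll":0},{"fingers":0,"delta_pos":[0,0,0],"roll":0},{"fingers":0,"delta_pos":[0,0,0],"roll":0}])

```text
time: 53.75
eef_pos: [0.4708, -0.3368, 0.0344]
tcp_rot: [0.001, 0.998, -0.056, 0.001]
wrist_force: [-2.3, 2.0, 20.3]
finger_gap: 0.003
```

Call:
drive_tool(moves=[{"fingers":0,"delta_pos":[0,0,0.02],"roll":0},{"fingers":0,"delta_pos":[0,0,0.03],"roll":0},{"fingers":0,"delta_pos":[0.027,0.0057,0],"roll":0},{"fingers":0,"delta_pos":[0.027,0.0057,0],"roll":0},{"fingers":0,"delta_pos":[0.027,0.0057,0],"roll":0},{"fingers":0,"delta_pos":[0.027,0.0057,0],"roll":0},{"fingers":0,"delta_pos":[0,0,0],"roll":0},{"fingers":0,"delta_pos":[0,0,0],"roll":0}])

```text
time: 54.55
eef_pos: [0.578, -0.3131, 0.0822]
tcp_rot: [-0.0, 0.998, -0.055, -0.001]
wrist_force: [-0.5, -0.8, -0.6]
finger_gap: 0.001
```

Call:
drive_tool(moves=[{"fingers":0,"delta_pos":[0,0,-0.03],"roll":0},{"fingers":0,"delta_pos":[0,0,-0.01],"roll":0},{"fingers":0,"delta_pos":[0,0,-0.004],"roll":0},{"fingers":0,"delta_pos":[0,0,-0.003],"roll":0},{"fingers":0,"delta_pos":[0,0,0],"roll":0},{"fingers":0,"delta_pos":[0,0,-0.001],"roll":0},{"fingers":0,"delta_pos":[0,0,0],"roll":0}])

```text
time: 55.25
eef_pos: [0.5786, -0.3139, 0.0357]
tcp_rot: [0.0, 0.998, -0.056, 0.0]
wrist_force: [-3.2, -0.5, 4.0]
finger_gap: -0.003
```

Call:
drive_tool(moves=[{"fingers":0,"delta_pos":[0,0,-0.002],"roll":0},{"fingers":0,"delta_pos":[0,0,-0.001],"roll":0},{"fingers":0,"delta_pos":[0,0,0],"roll":0}])

```text
time: 55.55
eef_pos: [0.5788, -0.314, 0.0344]
tcp_rot: [0.001, 0.998, -0.055, 0.001]
wrist_force: [-8.0, 2.5, 22.4]
finger_gap: 0.001
```

Call:
drive_tool(moves=[{"fingers":0,"delta_pos":[0,0,0.02],"roll":0},{"fingers":0,"delta_pos":[0,0,0.03],"roll":0},{"fingers":0,"delta_pos":[-0.027,-0.005,0],"roll":0},{"fingers":0,"delta_pos":[-0.0275,-0.0045,0],"roll":0},{"fingers":0,"delta_pos":[0,0,0],"roll":0},{"fingers":0,"delta_pos":[0,0,0],"roll":0}])

```text
time: 56.15
eef_pos: [0.5243, -0.3235, 0.0823]
tcp_rot: [0.0, 0.998, -0.056, 0.001]
wrist_force: [-0.0, -0.0, 0.3]
finger_gap: 0.0
```

Call:
drive_tool(moves=[{"fingers":0,"delta_pos":[0,0,-0.03],"roll":0},{"fingers":0,"delta_pos":[0,0,-0.01],"roll":0},{"fingers":0,"delta_pos":[0,0,-0.004],"roll":0},{"fingers":0,"delta_pos":[0,0,-0.003],"roll":0},{"fingers":0,"delta_pos":[0,0,-0.002],"roll":0},{"fingers":0,"delta_pos":[0,0,-0.001],"roll":0},{"fingers":0,"delta_pos":[0,0,0],"roll":0}])

```text
time: 56.85
eef_pos: [0.5244, -0.3228, 0.0345]
tcp_rot: [0.0, 0.998, -0.055, 0.001]
wrist_force: [-4.8, 6.2, 20.4]
finger_gap: 0.004
```

```bash
python3 -c "
from h import *
o=get_obs();print(o['eef_pos'],o['wrist_force'])"
```

```text
[ 0.52436984 -0.32283813  0.03447767] [-4.8242011   6.23851155 20.38200659]
```

All three keys reached the same stop, e.z 0.0345, with over 20 N. I'll lift off, move clear and run a last numeric check.

Call:
drive_tool(moves=[{"fingers":0,"delta_pos":[0,0,0.03],"roll":0},{"fingers":0,"delta_pos":[0,0,0.045],"roll":0},{"fingers":0,"delta_pos":[0,0,0.045],"roll":0},{"fingers":0,"delta_pos":[-0.02,-0.03,0.045],"roll":0},{"fingers":0,"delta_pos":[-0.03,-0.03,0],"roll":0},{"fingers":0,"delta_pos":[-0.03,-0.03,0],"roll":0},{"fingers":0,"delta_pos":[-0.03,-0.03,0],"roll":0},{"fingers":0,"delta_pos":[-0.03,-0.03,0],"roll":0},{"fingers":0,"delta_pos":[0,0,0],"roll":0},{"fingers":0,"delta_pos":[0,0,0],"roll":0}])

```text
time: 57.85
eef_pos: [0.3862, -0.4698, 0.1916]
tcp_rot: [0.0, 0.998, -0.056, 0.0]
wrist_force: [0.2, 0.2, 0.8]
finger_gap: -0.002
```

```bash
python3 - <<'E'
from h import *
o=get_obs(); print(o["eef_pos"],o["wrist_force"])
b=read_camera("top"); cv2.imwrite("pics/t8.png",b); a=cv2.imread("pics/top0.png")
f=lambda i:i.astype(np.float32).mean(2)
def m(a,b,x0,y0,x1,y1):
    r=cv2.matchTemplate(f(b)[y0-4:y1+4,x0-4:x1+4],f(a)[y0:y1,x0:x1],cv2.TM_CCOEFF_NORMED); _,s,_,l=cv2.minMaxLoc(r); return round(s,3),l[0]-4,l[1]-4
print("keys",m(a,b,360,175,392,240),"bottle",m(a,b,160,125,182,148),"mug",m(a,b,370,122,406,164))
t6=cv2.imread("pics/t6.png"); print("carousel knob vs parked",m(t6,b,258,155,292,180))
print(b[186:216:2,250:284:2].mean(2).astype(int))
E
```

```text
[ 0.38616461 -0.46980972  0.19161026] [0.19880591 0.23718065 0.84241083]
keys (0.996, 0, 0) bottle (0.996, 0, 0) mug (0.676, 0, -1)
carousel knob vs parked (0.996, 0, 0)
[[128 126 107  85  93 100 109 114 116 122 126 127 127 129 129 126 127]
 [130 133  90  50  57  60  55  53  65  73  77  94  99 105 105 115 119]
 [131 132  84  53  71  66  70  60  60  58  52  49  54  59  56  65  90]
 [130 126  71  56  70  51  56  60  57  61  60  67  68  68  67  46  83]
 [117 112  60  59  67  52  52  51  49  50  50  51  53  54  74  53  97]
 [ 79  82  71  71  69  64  63  60  58  58  55  52  51  56  70  51 110]
 [ 74  74  73  73  74  74  76  73  71  73  67  69  68  68  69  60 106]
 [ 92  77  69  65  76  74  72  78  68  73  73  73  74  76  75  70  78]
 [128  89  50  66  63  61  66  62  66  66  69  72  69  76  76  73  72]
 [129  84  51  75  53  58  51  52  58  56  56  56  59  65  62  66  90]
 [129  73  55  68  45  53  53  55  51  54  47  51  53  68  55  80 124]
 [124  67  55  72  58  52  53  57  50  53  51  51  54  73  56  85 131]
 [123  54  52  68  66  73  71  69  61  60  60  57  58  76  44  97 128]
 [128 106  96  87  82  73  67  66  66  65  71  70  67  73  52 105 131]
 [118 126 132 126 130 126 123 116 108 100  97  83  74  72  57 115 128]]
```

```bash
python3 -c "
from h import *
print(job_done())"
```

```text
the job is handed in; nothing more can be done
None
```

I finished the job and handed it in at about 58 s of robot time; handing in gave no verdict. Three specimens were present, with no lollipop. The bar went into bin 4, the puck into bin 1 and the ring into bin 3. I then parked bin 5 under the window, pushed the hasp down into its catch and pressed the keys smallest, middle, largest.

**Last checks**
- **Specimens:** the top view taken after parking showed all three in their bins. Bin 5 was empty and squarely under the window, and the knob has not moved since.
- **Hasp:** it lies across the window with its end between the catch posts. Pressing it met a firm stop at 25 N.
- **Keys:** each key hit the same firm stop at over 20 N. The final top view of the panel matches the start, so they look fully up.
- **Bystanders:** the bottle matches its start position. The mug matched in position but only weakly (score 0.68). I put that down to changed shadows, since the arm never went near it.

**What went wrong or disagreed**
- **Fingertip height:** the tips stood about 30 mm higher than the stated geometry implies. The first knob grasp and the first puck grasp closed on nothing because of this. I corrected from the side view and contact forces.
- **Knocked puck:** the puck had been knocked about 27 mm aside, and I found it again in the side view.

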